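# Change over the brackets on a bench demagnetiser

## Robot

A 7-joint arm with a two-finger parallel gripper is mounted at the origin on the work surface. World frame = base frame: x ahead of the robot, y to its left, z up, the work surface at z = 0. Lengths are in m, angles in degrees, forces in N, time in s.
With the tool pointing down it reaches from about 0.425 to 0.875 m from the base axis. Payload 4.7 kg.
Tool frame: the origin (TCP) lies at the very end of the fingers, on their centre line; the grasp point (between the pads) lies 19 mm behind it; y points along the fingers, z is the direction in which the jaws open and shut, and the axes are right-handed (so a half turn about y gives the same grasp; the last joint's range is limited). The gripper opens to 87 mm and grips with 3 to 60 N. Pads are 19 mm wide; open, the fingers measure 117 mm over their backs; the gripper's body (75 mm by 190 mm) begins 51 mm behind the grasp point.
Start: joints at [-66.629, 18.392, -4.016, 83.108, 1.295, 78.541, -3.26], TCP at [0.249, 0.6, 0.223] pointing down, gripper open.
Joint ranges: [-163.93, 163.93], [-17.29, 119.83], [-79.2, 71.16], [3.27, 140.29], [-89.18, 269.18], [5.43, 117.66], [-154.24, 154.24]. Speed limits (degrees/s): [147.25, 147.25, 180, 180, 180, 180, 180].

## Interface

Orientations are given as [roll, pitch, yaw] about the fixed x, y, z axes, in that order (R = Rz(yaw) Ry(pitch) Rx(roll)).
In Python, from cell import env gives the robot as it stands.
- The arm moves only by the shell command python3 -m pendant 'ROWS' [FORCE]. ROWS is JSON, one flat list of numbers, 7 for each row, row after row: the shift along the world's x, y, z in units of 40 mm (1.0 is 40 mm), then the turn, a rotation vector about the world's x, y, z in units of 10 degrees (1.0 is 10 degrees), then the finger opening in mm, from 0 to 87. In form: [x, y, z, wx, wy, wz, jaw, x, y, z, wx, wy, wz, jaw, ...]. A call has 1 to 10 rows; each row shifts and turns the commanded pose from where the row before left it; what a row does not reach is not made up. A row lasts 1/8 s, in which the tool goes at most 62.5 mm and 10.7 degrees, less where a joint would pass 70% of its speed; a pose out of reach is approached as far as the arm can. A call is refused whole if a number of a shift passes 1 or a number of a turn 1, either way. A call with a gripper value outside its range is refused whole. The fingers move at their own pace and stop on an object; FORCE is the grip in N (left out, the last holds). Time passes only in rows, so rows that do not move let the fingers close. It gives the time, the measured TCP pose, the force and the opening at its end, in the units of the state.
- env.get_obs(): the state, without advancing time (a new reading comes with each control period).
- env.read_camera(name): name is "side" or "top" or "wrist"; returns a dict with "image" (400x640x3 uint8, red, green, blue), "fx", "fy", "cx", "cy" (pixels), "cam_to_world" (4x4, takes a point from camera to world coordinates). Camera axes: x right, y up, looking along -z (the intrinsics and any distortion apply to the point x, -y, -z); pixel columns grow to the right and rows downward; lengths in m; the calibration is good to about 2 mm. A picture is of the moment at which its call begins. There is no depth.
- env.sign_off(): hands the job in, once; it reports no verdict.
The state is a dict: "time_s": time; "qpos": joint angles; "joint_velocities": joint speeds; "effort": joint torques, N m; "tool_pos": TCP position; "tool_rot": TCP orientation; "force": force on the tool from outside, world axes, zero at the start; "wrist_torque": the same for the moment, N m; "grip_width": finger opening in m.
Only numpy, scipy, OpenCV 4.12 (cv2) and the standard library are available. Lean on these libraries where they do the work, as an engineer would, in place of code of your own. Each camera call takes 0.05 s, during which the arm holds its last target.

## Task

Change over the demagnetiser: before touching any bracket, turn its red dial back to off (the white mark, against the stop). Then stand the finished blue-banded brackets upright in the green tray and stand every dark bracket from the bench upright in its own rack slot, foot fully down; only then set the dial to the green mark, and after that press the green start button fully in and let it go. Do not knock over the white coolant bottle.

Things in the scene. Friction and masses are not known exactly. Their poses are not given: they have to be found in the camera images.
- demag: bench demagnetiser, grey base 200 x 304 x 12 mm. Origin: centre of its underside, x away from the robot, y to the left. On its -y half a white rack with four slots, top 32 mm above the bench; on its +y half a grey housing with the dial in a well and, farther from the robot, the start button.
- slot1 (a point): centre of the floor of rack slot 1 (near row, right, as the robot sees it), 20 mm above the bench. The slot is a rectangular pocket 68 mm long along the demagnetiser's x, 50 mm wide along its y, 12 mm deep, open at the top; a bracket's foot drops into it with 2 mm play on every side and its web stands up along x. Its axes are the demagnetiser's
- slot2 (a point): centre of the floor of rack slot 2 (near row, left, as the robot sees it), 20 mm above the bench. The slot is a rectangular pocket 68 mm long along the demagnetiser's x, 50 mm wide along its y, 12 mm deep, open at the top; a bracket's foot drops into it with 2 mm play on every side and its web stands up along x. Its axes are the demagnetiser's
- slot3 (a point): centre of the floor of rack slot 3 (far row, right, as the robot sees it), 20 mm above the bench. The slot is a rectangular pocket 68 mm long along the demagnetiser's x, 50 mm wide along its y, 12 mm deep, open at the top; a bracket's foot drops into it with 2 mm play on every side and its web stands up along x. Its axes are the demagnetiser's
- slot4 (a point): centre of the floor of rack slot 4 (far row, left, as the robot sees it), 20 mm above the bench. The slot is a rectangular pocket 68 mm long along the demagnetiser's x, 50 mm wide along its y, 12 mm deep, open at the top; a bracket's foot drops into it with 2 mm play on every side and its web stands up along x. Its axes are the demagnetiser's
- bracket1: T-shaped bracket of dark unmarked steel, not yet demagnetised, upside-down T in section, on its foot: foot 64 x 46 x 10 mm (x, y, z), upright web 64 x 12 mm standing along x over the middle of the foot, up to 65 mm; about 0.55 kg. Grip it across the 12 mm web near the top. Origin: centre of its underside, x along the web, z up. May be absent
- bracket2: T-shaped bracket of dark unmarked steel, not yet demagnetised, upside-down T in section, on its foot: foot 64 x 46 x 10 mm (x, y, z), upright web 64 x 12 mm standing along x over the middle of the foot, up to 65 mm; about 0.55 kg. Grip it across the 12 mm web near the top. Origin: centre of its underside, x along the web, z up. May be absent
- bracket3: T-shaped bracket of dark unmarked steel, not yet demagnetised, upside-down T in section, on its foot: foot 64 x 46 x 10 mm (x, y, z), upright web 64 x 12 mm standing along x over the middle of the foot, up to 65 mm; about 0.55 kg. Grip it across the 12 mm web near the top. Origin: centre of its underside, x along the web, z up. May be absent
- bracket4: T-shaped bracket of dark unmarked steel, not yet demagnetised, upside-down T in section, on its foot: foot 64 x 46 x 10 mm (x, y, z), upright web 64 x 12 mm standing along x over the middle of the foot, up to 65 mm; about 0.55 kg. Grip it across the 12 mm web near the top. Origin: centre of its underside, x along the web, z up. May be absent
- done1: T-shaped bracket of bright steel with a blue band along the top of its web, finished, upside-down T in section, on its foot: foot 64 x 46 x 10 mm (x, y, z), upright web 64 x 12 mm standing along x over the middle of the foot, up to 65 mm; about 0.55 kg. Grip it across the 12 mm web near the top. Origin: centre of its underside, x along the web, z up. Starts in slot 2. May be absent
- done2: T-shaped bracket of bright steel with a blue band along the top of its web, finished, upside-down T in section, on its foot: foot 64 x 46 x 10 mm (x, y, z), upright web 64 x 12 mm standing along x over the middle of the foot, up to 65 mm; about 0.55 kg. Grip it across the 12 mm web near the top. Origin: centre of its underside, x along the web, z up. Starts in slot 3. May be absent
- tray: green open tray, 115 x 210 mm outside (x, y), walls 5 mm thick and 22 mm high, floor 5 mm thick; fixed. Origin: centre of its underside; its axes follow its sides. Room for two brackets side by side along y
- dial (a joint): angle of the red dial in rad: 0 = off (end stop, pointer at the white mark), grows as it is turned clockwise seen from above, to 2.4 (end stop); the green mark is at 1.2 (both marks on the well's floor and lip). Turns stiffly (0.05 N m) and stays where it is left
- dial_grip (a point): on the dial's upright axis, 49 mm above the bench, where to grip its bar (46 long, 14 wide, 24 to 56 mm above the bench). At 0 the bar lies along the demagnetiser's x, pointer to -x, and turns clockwise with the angle. Round it a well 96 x 96 mm inside, walls 8 mm thick, up to 68 mm above the bench; under the bar a disc 48 mm across, top at 26 mm
- start (a joint): travel of the green start button in m: 0 = out, 0.006 = fully pressed; a spring (about 5 N when fully pressed) pushes it out again
- start_top (a point): centre of the top of the green start button (32 mm across), pressed straight down
- coolant: white coolant bottle, 60 mm across and 170 mm high, loose, standing left of the demagnetiser; must not be knocked over. Origin: centre of its underside, z up

How it is judged:
By the outcome, as a careful person would: the job done as asked, in the order asked, and still so for the second after the job is handed in, with the robot touching nothing.
Of bracket1, bracket2, bracket3, bracket4 only 2 to 4 are there at a start; the rules pass over those that are not, and their reading is None.
Of done1, done2 only 1 to 2 are there at a start; the rules pass over those that are not, and their reading is None.
At some moment in a run one of bracket1, bracket2, bracket3, bracket4 may be knocked a few centimetres aside while the robot is not near it.
Once in a run the grip may slacken for a moment while it holds something.
It also fails if it takes over 210 s, if anything falls off the work surface, if the arm or the gripper's body presses on something with over 40 N, if the wrist force passes 120 N, or if a joint passes its speed limit or range.

## Working session

There is one attempt and no reset: what is moved stays moved. The work goes in short steps, Python scripts to look and compute and a shell command to move; the robot and the scene stay as the last step left them, time stands still between calls to the robot, and variables do not carry over. Pictures are saved under pics/ and viewed, and the job is handed in when it is done.

```bash
ls; mkdir -p pics; python3 - <<'E'
from cell import env
import cv2
o=env.get_obs();print(o)
for n in ["side","top","wrist"]:
    c=env.read_camera(n);cv2.imwrite(f"pics/{n}0.png",c["image"][:,:,::-1]);print(n,c["fx"],c["fy"],c["cx"],c["cy"],c["cam_to_world"],[k for k in c])
E
```

```text
pics
{'time_s': 0.0, 'qpos': array([-66.62782143,  18.43852489,  -4.01462008,  83.17587503,
         1.29620176,  78.53973295,  -3.26168037]), 'joint_velocities': array([-0.03853491,  0.02547728, -0.0597643 , -0.08893423,  0.10197258,
       -0.03393699,  0.01199334]), 'effort': array([ 1.02224032e-03, -4.91298151e+01, -4.03768541e-01, -3.12523162e+01,
       -6.40287506e-02,  4.41648276e-02,  2.24713913e-04]), 'tool_pos': array([0.24926844, 0.59970341, 0.22145892]), 'tool_rot': array([-9.01088264e+01, -7.22868440e-03, -2.25647059e+01]), 'force': array([ 0.20479863, -0.2231482 ,  0.34019809]), 'wrist_torque': array([-0.01468043, -0.01247593, -0.0338951 ]), 'grip_width': 0.08708851198466466}
side 448.42561456658666 448.42561456658666 322.1226622846721 197.6579165337737 [[ 0.89482622  0.33560434 -0.29437349  0.22501436]
 [-0.44623635  0.69107598 -0.56858342 -0.59978607]
 [ 0.01261538  0.64014351  0.76815177  0.96867154]
 [ 0.          0.          0.          1.        ]] ['image', 'fx', 'fy', 'cx', 'cy', 'cam_to_world']
top 417.5371151542693 417.5371151542693 324.3812180495875 203.3871980306404 [[ 0.0267307   0.99035192 -0.13597257  0.38353423]
 [-0.99959409  0.02513995 -0.01340304  0.04168214]
 [-0.00985538  0.13627565  0.99062194  1.30537364]
 [ 0.          0.          0.          1.        ]] ['image', 'fx', 'fy', 'cx', 'cy', 'cam_to_world']
wrist 313.1547073588169 313.1547073588169 318.9019467165076 201.45711608774238 [[ 0.38387254 -0.89041729 -0.24453819  0.18209325]
 [ 0.92338385  0.36958242  0.10378391  0.62912322]
 [-0.00203397 -0.26564241  0.96406949  0.38428797]
 [ 0.          0.          0.          1.        ]] ['image', 'fx', 'fy', 'cx', 'cy', 'cam_to_world']
```

View pics/side0.png

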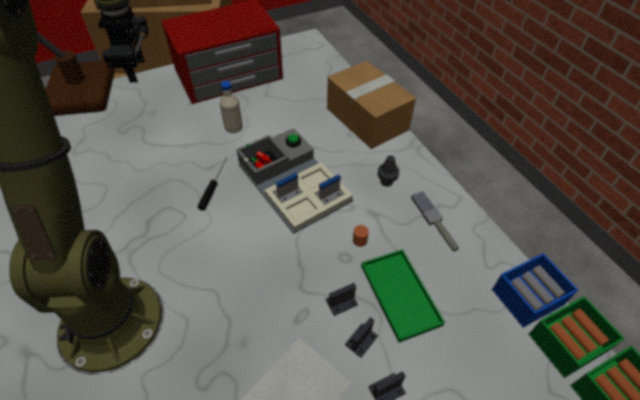

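View pics/top0.png

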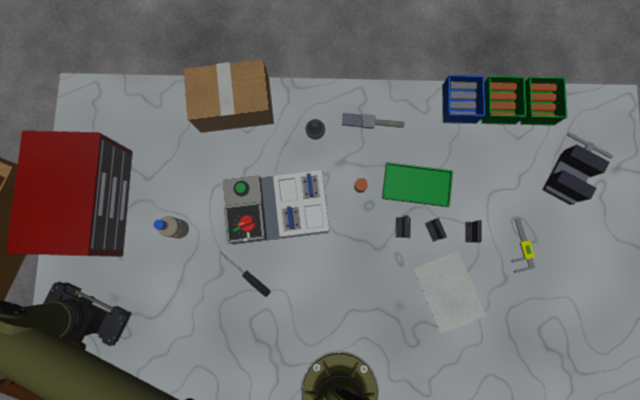

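View pics/wrist0.png

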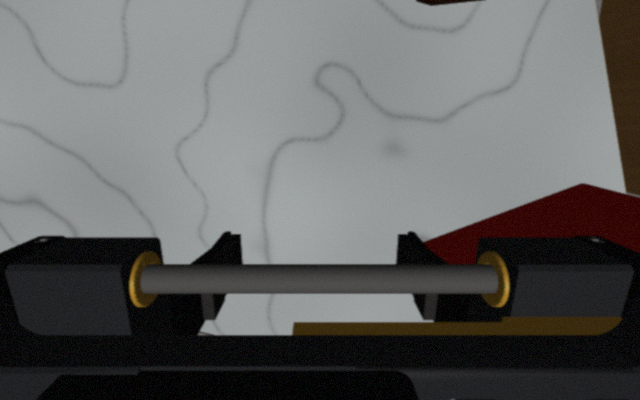

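```bash
cat > h.py <<'E'
from cell import env
import cv2, numpy as np
def cam(n,avg=1):
    c=env.read_camera(n); return c
def ray(c,u,v,z):
    d=np.array([(u-c["cx"])/c["fx"],-(v-c["cy"])/c["fy"],-1.0]);T=c["cam_to_world"]
    d=T[:3,:3]@d;o=T[:3,3];return o+d*(z-o[2])/d[2]
def proj(c,p):
    T=c["cam_to_world"];q=T[:3,:3].T@(np.asarray(p,float)-T[:3,3])
    return np.array([c["cx"]+c["fx"]*q[0]/-q[2],c["cy"]-c["fy"]*q[1]/-q[2]])
def crop(c,u0,v0,w,h,s,name,gam=1.0):
    im=c["image"][v0:v0+h,u0:u0+w,::-1]
    im=cv2.resize(im,None,fx=s,fy=s,interpolation=cv2.INTER_CUBIC)
    if gam!=1: im=(255*(im/255.)**gam).astype(np.uint8)
    step=10 if s>=5 else 20
    for u in range((u0//step+1)*step,u0+w,step):
        cv2.line(im,(int((u-u0)*s),0),(int((u-u0)*s),5),(0,0,255),1); cv2.putText(im,str(u),(int((u-u0)*s)-10,14),0,.35,(0,0,255),1)
    for v in range((v0//step+1)*step,v0+h,step):
        cv2.line(im,(0,int((v-v0)*s)),(5,int((v-v0)*s)),(0,0,255),1); cv2.putText(im,str(v),(6,int((v-v0)*s)+4),0,.35,(0,0,255),1)
    cv2.imwrite("pics/"+name,im)
E
python3 - <<'E'
from h import *
c=cam("top");crop(c,215,160,125,92,6.4,"top_dem.png",.6)
crop(c,350,155,150,100,5.3,"top_tray.png",.5)
c=cam("side");crop(c,215,80,150,155,3.8,"side_dem.png",.7)
crop(c,310,200,150,200,3,"side_br.png",.6)
E
```

```text
(no output)
```

View pics/top_dem.png

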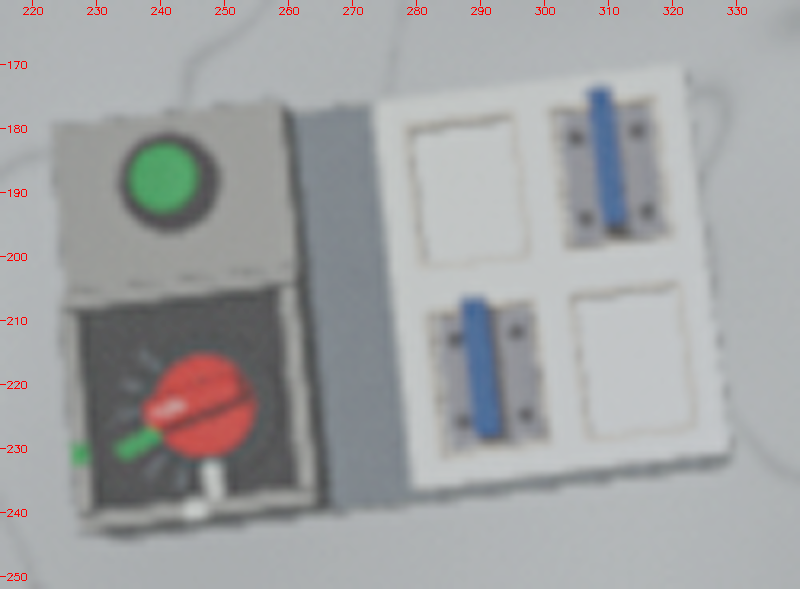

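View pics/top_tray.png

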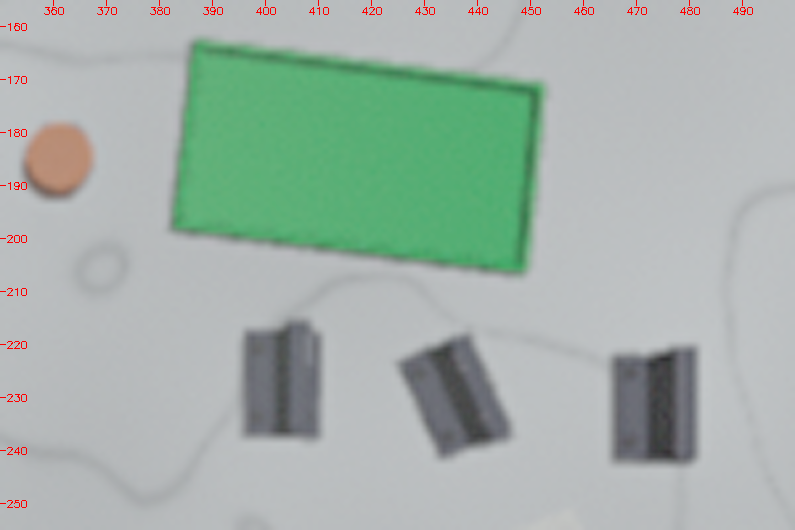

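View pics/side_dem.png

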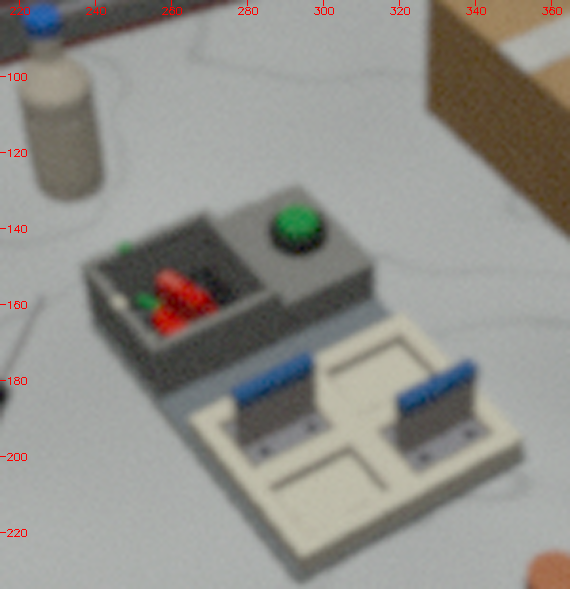

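View pics/side_br.png

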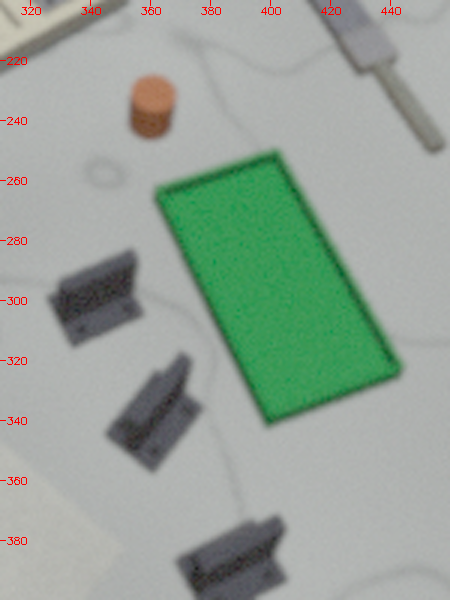

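```bash
python3 - <<'E'
from h import *
np.set_printoptions(precision=4,suppress=True)
t=cam("top");s=cam("side")
def P(n,c,u,v,z): print(n,ray(c,u,v,z)[:2])
for n,u,v in [("rackNE",321.5,170.5),("rackSE",330,231),("rackSW",279,236),("rackNW",273.5,176)]: P(n,t,u,v,.032)
for n,pts in {"s4":[(278.5,180.5),(295,177.5),(298,198.5),(281.5,201.5)],"s1":[(304,206.5),(321,204.5),(323.5,226.5),(306.5,228.8)],
 "s3":[(301,177),(317,175.5),(320,197),(303.5,199.5)],"s2":[(281.5,209),(298,207),(300.5,228.5),(284,231)]}.items():
  z=.032 if n in("s1","s4") else .030
  p=np.array([ray(t,u,v,z)[:2] for u,v in pts]);print(n,p.mean(0),np.linalg.norm(p-np.roll(p,-1,0),axis=1),np.degrees(np.arctan2(*(p[0]+p[1]-p[2]-p[3])[::-1])))
P("button",t,240.3,187.8,.07)
P("dialc",t,247,221,.05); P("white",t,248.5,234,.024)
P("green",t,234,229,.024)
for n,u,v in [("trTL",387,163),("trTR",452,171),("trBR",449,206.5),("trBL",383,198.5)]: P(n,t,u,v,.022)
P("housNW",t,223,178.5,.06);P("housNE",t,259,176,.06);P("housSW",t,228,243,.068);P("SE",t,264.5,237.5,.068)
# brackets foot corner
for n,pts in {"b1":[(396,217.5),(410,217.5),(410,237.5),(396,237.5)],"b2":[(425.5,223.5),(438,218),(446.5,237),(433,241.5)],"b3":[(465.5,222),(481,220.5),(481,242),(465.5,242)]}.items():
  p=np.array([ray(t,u,v,.010)[:2] for u,v in pts]);print(n,p.mean(0),np.linalg.norm(p-np.roll(p,-1,0),axis=1),np.degrees(np.arctan2(*(p[0]+p[1]-p[2]-p[3])[::-1])))
P("bottle",t,180,233,0)
for n,u,v in [("trTL",362,263),("trTR",402,251),("trBR",443,323),("trBL",399,340)]: P("side"+n,s,u,v,.022)
E
```

```text
rackNE [0.6614 0.0706]
rackSE [0.4738 0.0395]
rackSW [0.4545 0.1946]
rackNW [0.6403 0.2194]
s4 [0.599  0.1719] [0.052  0.0667 0.0517 0.0667] 10.21763400146854
s1 [0.5168 0.0904] [0.0527 0.0683 0.0524 0.0692] 8.137740638419276
s3 [0.6081 0.1037] [0.05   0.0684 0.0515 0.0713] 8.816294667940442
s2 [0.5081 0.1601] [0.0512 0.0668 0.051  0.0684] 8.683188227187404
button [0.594  0.3125]
dialc [0.4962 0.2911]
white [0.4586 0.2896]
green [0.4728 0.3351]
trTL [ 0.6926 -0.1341]
trTR [ 0.672  -0.3371]
trBR [ 0.5598 -0.3262]
trBL [ 0.5796 -0.1224]
housNW [0.6231 0.369 ]
housNE [0.6335 0.2597]
housSW [0.4278 0.3404]
SE [0.4469 0.233 ]
b1 [ 0.4922 -0.1866] [0.0435 0.0621 0.0432 0.0621] 0.06454682103438723
b2 [ 0.487  -0.2877] [0.0429 0.0637 0.0443 0.0596] 23.066383220714208
b3 [ 0.485  -0.4033] [0.0484 0.0666 0.0476 0.0619] -1.2456795146773558
bottle [0.4575 0.5095]
sidetrTL [ 0.5827 -0.1286]
sidetrTR [ 0.6903 -0.1423]
sidetrBR [ 0.6682 -0.3438]
sidetrBL [ 0.5583 -0.3334]
```

```bash
python3 -m pendant '[0.62,-0.77,0.1,0,0,-0.43,40, 0.62,-0.77,0.1,0,0,-0.43,40, 0.62,-0.77,0.1,0,0,-0.43,40, 0.62,-0.77,0,0,0,-0.43,40, 0.62,-0.77,0,0,0,-0.43,40, 0.62,-0.77,0,0,0,-0.43,40, 0.62,-0.77,0,0,0,-0.43,40, 0.62,-0.77,0,0,0,-0.43,40, 0.62,-0.77,0,0,0,-0.43,40, 0.62,-0.77,0,0,0,-0.43,40]' 30; python3 - <<'E'
from h import *
print(env.get_obs()["tool_pos"],env.get_obs()["tool_rot"],env.get_obs()["time_s"])
c=cam("wrist");crop(c,0,0,640,400,1.25,"w1.png",.7)
print(c["cam_to_world"])
for p in [(.4962,.2911,.056),(.594,.3125,.07),(.4586,.2896,.024),(.4728,.3351,.024)]: print(proj(c,p))
E
```

```text
time_s: 1.6
tool_pos: [0.4986, 0.2897, 0.2345]
tool_rot: [-90.0, 0.0, -65.9]
force: [0.2, 0.9, -0.4]
grip_width: 0.0401
[0.4986126  0.2897001  0.23448566] [-9.00015061e+01  6.05007181e-03 -6.58721342e+01] 1.6
[[ 0.91270436 -0.39417028 -0.10770582  0.46891247]
 [ 0.40861899  0.87969765  0.24323356  0.35736588]
 [-0.00112688 -0.26601098  0.96396934  0.39721513]
 [ 0.          0.          0.          1.        ]]
[317.29328969 181.91331636]
[407.55894629 203.05267373]
[288.28093735 164.95215351]
[314.50827827 134.50983997]
```

View pics/w1.png

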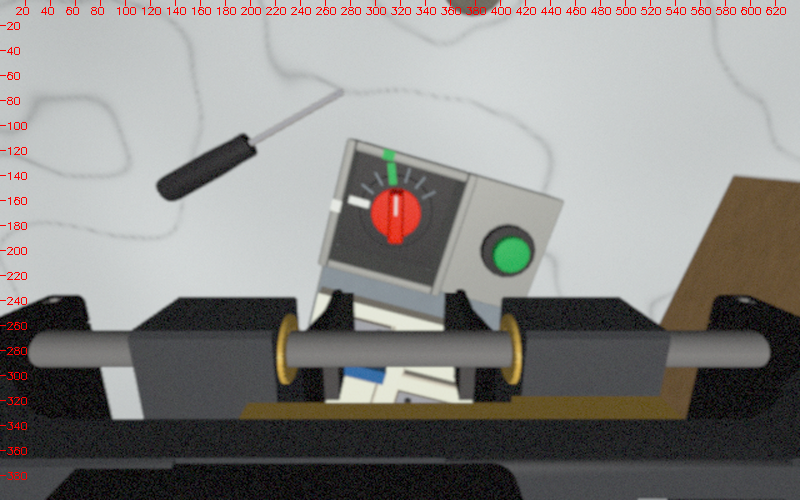

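```bash
python3 - <<'E'
from h import *
c=cam("wrist");crop(c,250,105,210,140,3.8,"w1b.png",.7)
E
```

```text
(no output)
```

View pics/w1b.png

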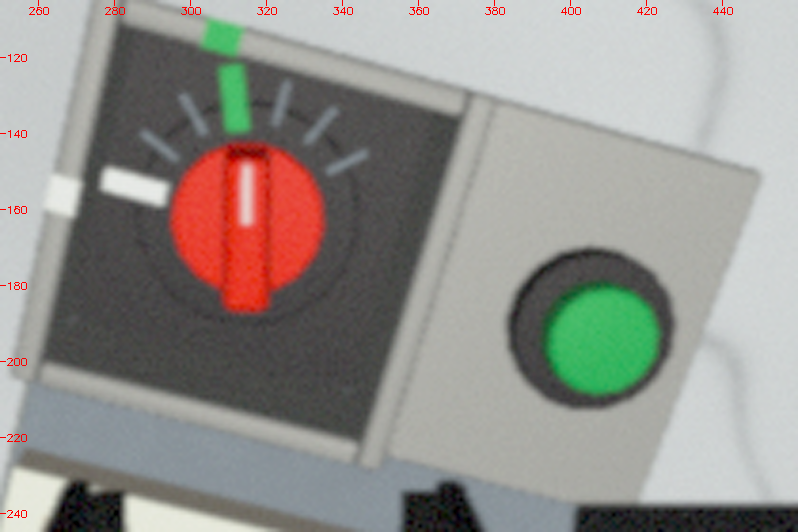

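```bash
python3 - <<'E'
from h import *
np.set_printoptions(precision=4,suppress=True)
c=cam("wrist");t=cam("top");s=cam("side")
def P(n,c,u,v,z): print(n,ray(c,u,v,z)[:2])
P("disc",c,315,161,.026)
P("bar",c,314.5,166.5,.056);P("barfar",c,314.5,146.5,.056);P("barnear",c,314.5,187,.056)
P("button",c,408,193.5,.07)
P("ring",c,406,191,.068)
P("white",c,285,154,.018); P("whitelip",c,266,156,.068);P("greenlip",c,308,115,.068)
print(proj(t,(.497,.3055,.056)),proj(s,(.497,.3055,.056)))
P("top disc",t,247,222.5,.026)
E
```

```text
disc [0.4891 0.3023]
bar [0.4897 0.3007]
barfar [0.481  0.3206]
barnear [0.4989 0.2795]
button [0.5928 0.3165]
ring [0.5902 0.3179]
white [0.453  0.2944]
whitelip [0.4381 0.2922]
greenlip [0.4621 0.3481]
[241.8572 220.4179] [262.5668 151.7517]
top disc [0.4937 0.2956]
```

```bash
python3 -m pendant '[-0.1,0.13,-0.75,0,0,0,40, -0.1,0.13,-0.75,0,0,0,40, 0,0,-0.75,0,0,0,40, 0,0,-0.75,0,0,0,40, 0,0,0,0,0,0,40]'; cat >> h.py <<'E'
def redmask(c):
    h=cv2.cvtColor(c["image"],cv2.COLOR_RGB2HSV);m=((h[...,0]<8)|(h[...,0]>172))&(h[...,1]>150)&(h[...,2]>60)
    return m
def st():
    o=env.get_obs();print("t",round(o["time_s"],2),"pos",np.round(o["tool_pos"],4),"rot",np.round(o["tool_rot"],2),"F",np.round(o["force"],1),"w",round(o["grip_width"],4));return o
E
python3 - <<'E'
from h import *
st()
c=cam("wrist");crop(c,200,60,240,160,3.3,"w2.png",.7)
for n in("top","side"):
    c=cam(n);m=redmask(c);v,u=np.nonzero(m[100:300,200:300]);print(n,u.mean()+200,v.mean()+100,len(u))
E
```

```text
time_s: 2.48
tool_pos: [0.4867, 0.3027, 0.1121]
tool_rot: [-90.3, -0.0, -65.4]
force: [0.1, -0.2, -0.2]
grip_width: 0.04
t 2.48 pos [0.4867 0.3027 0.1121] rot [-9.031e+01 -3.000e-02 -6.544e+01] F [ 0.1 -0.2 -0.2] w 0.04
top 249.74025974025975 220.75324675324674 77
side 261.85393258426967 159.2303370786517 178
```

View pics/w2.png

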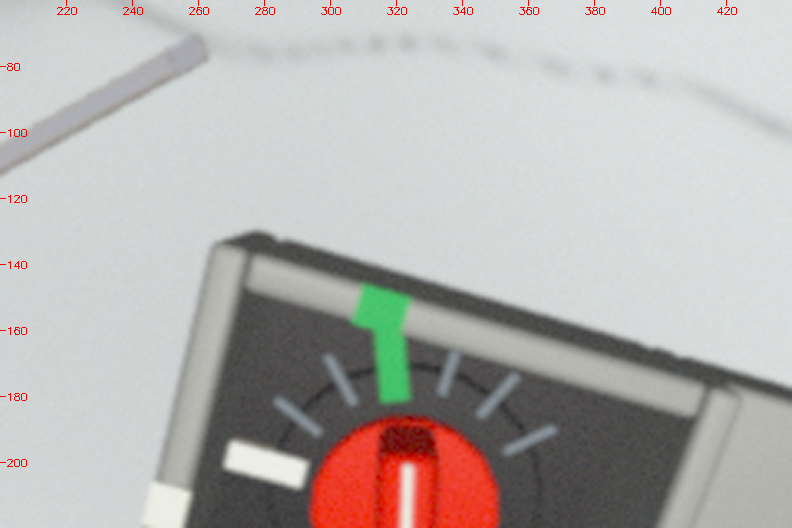

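```bash
python3 - <<'E'
from h import *
st()
c=cam("wrist");st();crop(c,200,170,240,160,3.3,"w3.png",.6)
st()
E
```

```text
t 2.62 pos [0.4898 0.3038 0.116 ] rot [-8.988e+01  4.000e-02 -6.551e+01] F [ 0.3  0.1 -0.1] w 0.0399
t 2.67 pos [0.4901 0.3037 0.1163] rot [-8.984e+01  4.000e-02 -6.552e+01] F [0.5 0.3 0.5] w 0.0399
t 2.67 pos [0.4901 0.3037 0.1163] rot [-8.984e+01  4.000e-02 -6.552e+01] F [0.5 0.3 0.5] w 0.0399
```

View pics/w3.png

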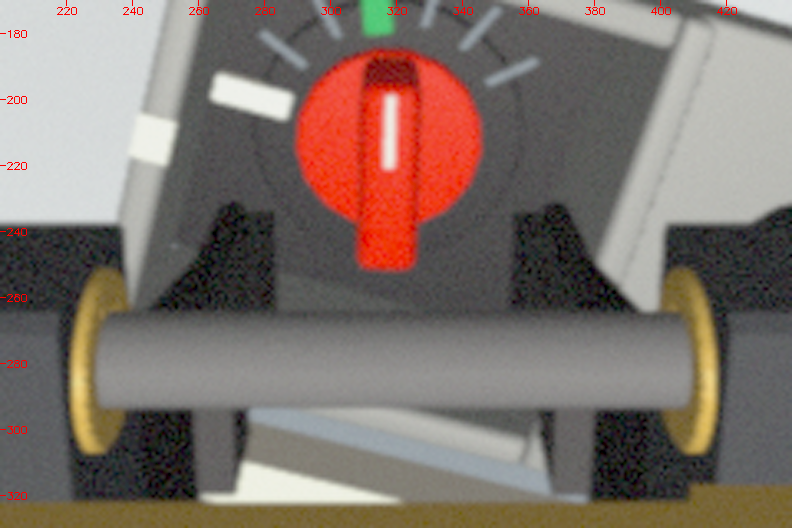

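```bash
python3 - <<'E'
from h import *
st();c=cam("wrist")
print(ray(c,318,211,.026),ray(c,318,223,.056),ray(c,318,196,.056),ray(c,318,250,.056)); print(proj(c,env.get_obs()["tool_pos"]))
p=ray(c,378,175,.068),ray(c,275,230,.026)
E
```

```text
t 2.67 pos [0.4901 0.3037 0.1163] rot [-8.984e+01  4.000e-02 -6.552e+01] F [0.5 0.3 0.5] w 0.0399
[0.49165152 0.29972867 0.026     ] [0.49176795 0.2995571  0.056     ] [0.48309031 0.3186691  0.056     ] [0.50087577 0.27949765 0.056     ]
[318.31037167 251.25809467]
```

```bash
python3 -m pendant '[0.04,-0.1,-0.4,0,0,0,40, 0,0,-0.45,0,0,0,40, 0,0,-0.45,0,0,0,40, 0,0,-0.4,0,0,0,40, 0,0,-0.3,0,0,0,40, 0,0,-0.1,0,0,0,40, 0,0,0,0,0,0,40, 0,0,0,0,0,0,40]'; python3 -c "
from h import *
st();c=cam('wrist');crop(c,200,170,240,160,3.3,'w4.png',.6)"
```

```text
time_s: 3.72
tool_pos: [0.4916, 0.299, 0.0313]
tool_rot: [-89.9, 0.0, -65.6]
force: [1.1, 0.7, -0.2]
grip_width: 0.0401
t 3.73 pos [0.4916 0.299  0.0313] rot [-8.992e+01  1.000e-02 -6.556e+01] F [ 1.1  0.7 -0.2] w 0.0401
```

View pics/w4.png

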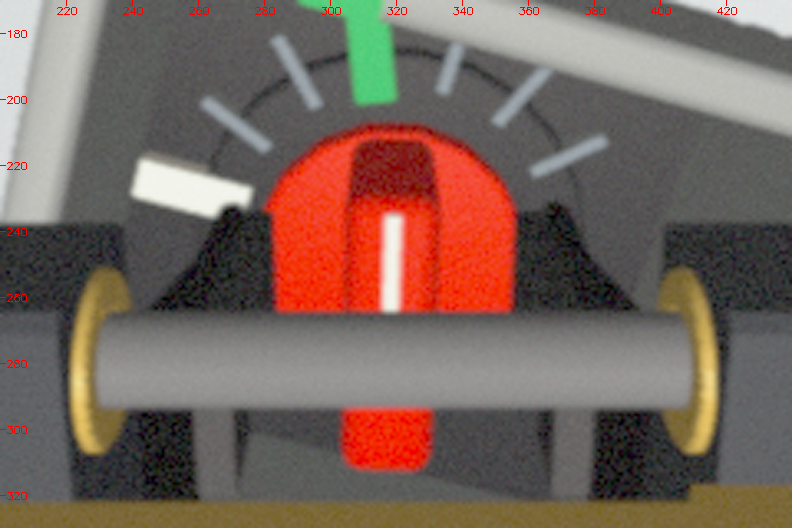

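Bar is centred between the fingers (≈ column 318). Close.

```bash
python3 -m pendant '[0,0,0,0,0,0,10, 0,0,0,0,0,0,10, 0,0,0,0,0,0,10, 0,0,0,0,0,0,10]' 25
```

```text
time_s: 4.28
tool_pos: [0.4911, 0.2987, 0.0307]
tool_rot: [-90.0, -0.0, -65.6]
force: [0.1, 0.0, 0.3]
grip_width: 0.0139
```

```bash
python3 -m pendant '[0,0,0,0,0,0.6,10, 0,0,0,0,0,0.8,10, 0,0,0,0,0,0.8,10, 0,0,0,0,0,0.8,10, 0,0,0,0,0,0.8,10, 0,0,0,0,0,0.8,10, 0,0,0,0,0,0.8,10, 0,0,0,0,0,0.8,10, 0,0,0,0,0,0.6,10, 0,0,0,0,0,0.3,10]';python3 -m pendant '[0,0,0,0,0,0.2,10, 0,0,0,0,0,0.2,10, 0,0,0,0,0,0,10]'; python3 -c "
from h import *
o=st();print(o['wrist_torque'],o['qpos'])"
```

```text
time_s: 5.52
tool_pos: [0.4902, 0.2972, 0.0306]
tool_rot: [-90.1, 0.1, 5.5]
force: [-1.8, -4.1, 3.9]
grip_width: 0.0141
time_s: 5.9
tool_pos: [0.4902, 0.2971, 0.0306]
tool_rot: [-90.1, 0.2, 9.4]
force: [-3.4, -3.7, 5.4]
grip_width: 0.0137
t 5.9 pos [0.4902 0.2971 0.0306] rot [-90.11   0.16   9.38] F [-3.4 -3.7  5.4] w 0.0137
[-0.85732521  0.83026912 -0.21930386] [-34.43479638  18.98184297   0.62951164 105.78811924  -0.20878658
  55.42130252  65.65735301]
```

```bash
python3 -m pendant '[0,0,0,0,0,0.2,10, 0,0,0,0,0,0.2,10, 0,0,0,0,0,0,10, 0,0,0,0,0,0,10]'; python3 -c "
from h import *
o=st();print(o['wrist_torque'])
c=cam('top');crop(c,215,160,125,92,6.4,'t5.png',.6)"
```

```text
time_s: 6.4
tool_pos: [0.4903, 0.2971, 0.0306]
tool_rot: [-90.1, 0.2, 13.3]
force: [-2.9, -4.0, 5.1]
grip_width: 0.0148
t 6.4 pos [0.4903 0.2971 0.0306] rot [-90.07   0.15  13.28] F [-2.9 -4.   5.1] w 0.0148
[-0.8732585   0.79435856 -0.54078041]
```

View pics/t5.png

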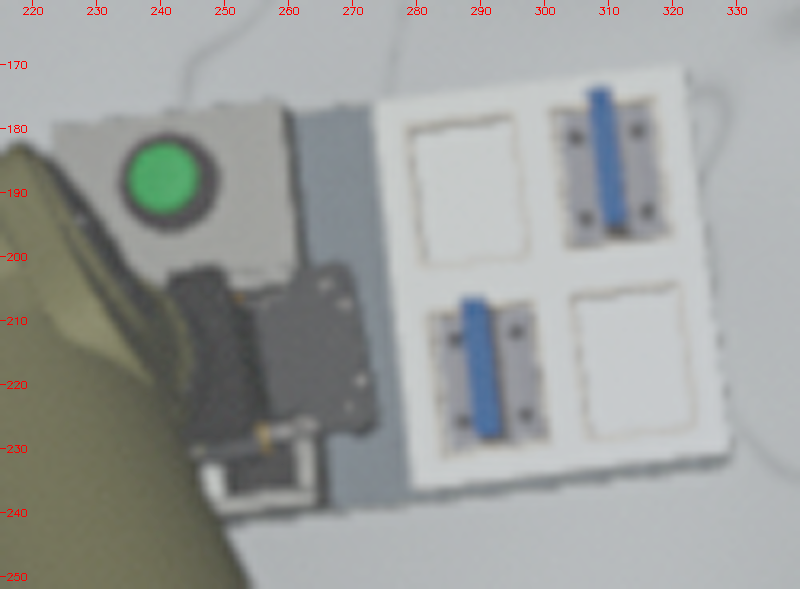

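```bash
python3 -m pendant '[0,0,0,0,0,0,40, 0,0,0,0,0,0,40, 0,0,0.5,0,0,0,40, 0,0,0.9,0,0,0,40, 0,0,0.9,0,0,0,40, 0,0,0.9,0,0,0,40, -0.5,0,0.9,0,0,0,40, -0.5,0,0.9,0,0,-0.4,40, 0,0,0,0,0,0,40, 0,0,0,0,0,0,40]'; python3 -c "
from h import *
o=st()
c=cam('wrist');crop(c,170,0,300,240,2.6,'w6.png',.7)"
```

```text
time_s: 7.7
tool_pos: [0.4511, 0.2987, 0.2301]
tool_rot: [-90.0, -0.0, 9.5]
force: [-0.7, 0.4, 0.0]
grip_width: 0.04
t 7.7 pos [0.4511 0.2987 0.2301] rot [-9.00e+01 -1.00e-02  9.48e+00] F [-0.7  0.4  0. ] w 0.04
```

View pics/w6.png

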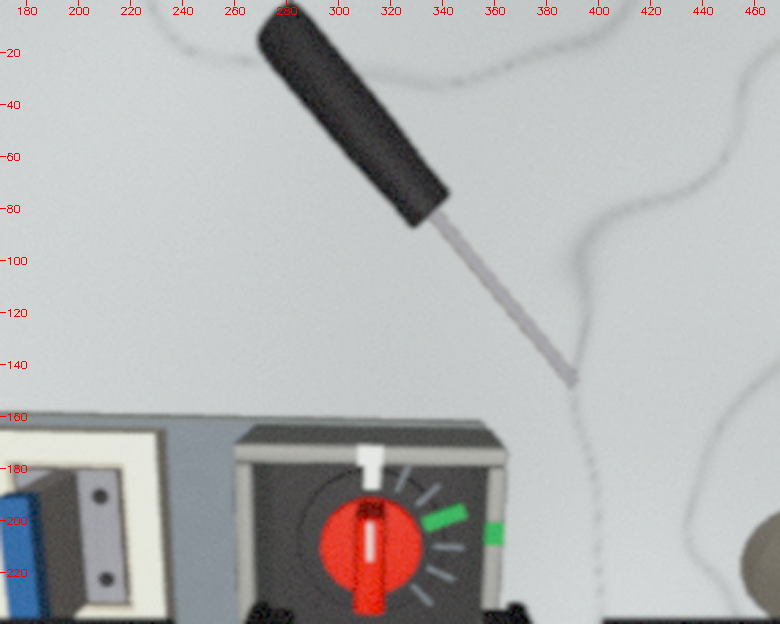

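```bash
python3 -m pendant '[0.8,-0.55,0,0,0,0,40, 0.8,-0.55,0,0,0,0,40, 0.8,-0.55,0,0,0,0,40, 0.8,-0.55,0,0,0,0,40, 0.8,-0.55,0,0,0,0,40, 0.8,-0.55,0,0,0,0,40, 0.8,-0.55,0,0,0,0,40, 0,0,0,0,0,0,40, 0,0,0,0,0,0,40, 0,0,0,0,0,0,40]'; python3 -c "
from h import *
o=st()
c=cam('wrist');crop(c,190,0,290,240,2.6,'w7.png',.7)"
```

```text
time_s: 9.0
tool_pos: [0.6741, 0.1461, 0.2301]
tool_rot: [-90.0, 0.1, 9.6]
force: [-0.5, 0.4, -0.9]
grip_width: 0.0401
t 9.0 pos [0.6741 0.1461 0.2301] rot [-8.995e+01  5.000e-02  9.550e+00] F [-0.5  0.4 -0.9] w 0.0401
```

View pics/w7.png

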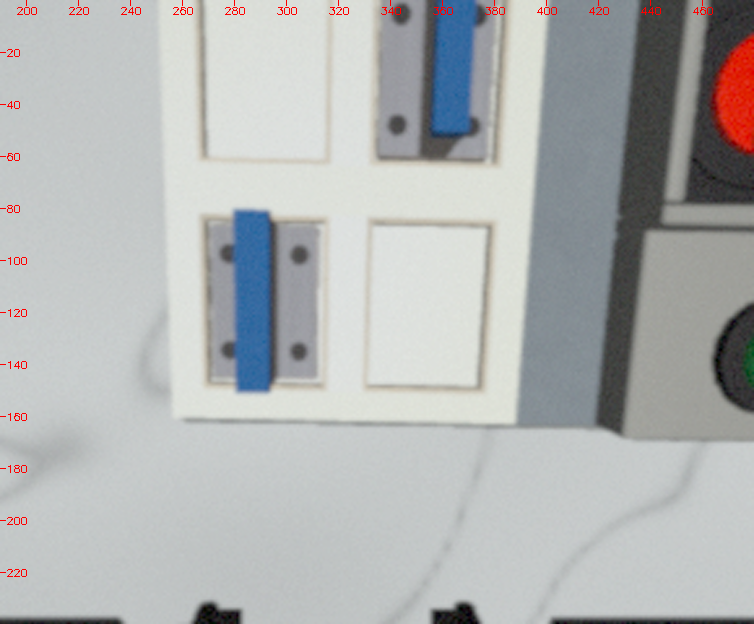

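```bash
python3 - <<'E'
from h import *
np.set_printoptions(precision=4,suppress=True)
c=cam("wrist");f=lambda x,y:(x/2.6+190,y/2.6)
def Q(n,pts,z):
    p=np.array([ray(c,*f(*q),z)[:2] for q in pts]);print(n,p.mean(0),np.linalg.norm(p-np.roll(p,-1,0),axis=1),"yaw x-edge",np.degrees(np.arctan2(*(p[3]+p[2]-p[1]-p[0])[::-1])),"y-edge",np.degrees(np.arctan2(*(p[1]+p[2]-p[0]-p[3])[::-1]))-90)
# order: top-left, top-right, bot-right, bot-left in image ; down = +x
Q("slot4",[(371,223),(492,225),(482,388),(366,384)],.032)
Q("slot3",[(205,218),(327,220),(322,384),(209,384)],.032)
Q("done2top",[(234,211),(269,211),(270,391),(236,391)],.085)
Q("done2foot",[(208,224),(318,226),(318,382),(211,380)],.030)
p=np.array([ray(c,*f(*q),.032)[:2] for q in [(172,417),(518,424)]]);print(p,np.degrees(np.arctan2(*(p[1]-p[0])[::-1]))-90,np.linalg.norm(p[1]-p[0]))
E
```

```text
slot4 [0.5988 0.175 ] [0.0506 0.0676 0.0511 0.0666] yaw x-edge 8.530492892846674 y-edge 8.115194849103474
slot3 [0.6089 0.1063] [0.0509 0.0678 0.0496 0.0686] yaw x-edge 8.06034871642461 y-edge 9.094094325493856
done2top [0.6087 0.1057] [0.0124 0.0634 0.0128 0.0634] yaw x-edge 8.48982362235917 y-edge 9.541118228329964
done2foot [0.6096 0.1054] [0.0462 0.0649 0.0472 0.0648] yaw x-edge 8.780627282681321 y-edge 8.519712999302783
[[0.6639 0.0723]
 [0.6415 0.2245]] 8.370117408574345 0.15387850959091315
```

```bash
python3 -m pendant '[-0.55,-0.35,0,0,0,-0.1,40, -0.55,-0.34,-0.5,0,0,0,40, -0.54,-0.34,-0.8,0,0,0,40, 0,0,-0.8,0,0,0,40, 0,0,-0.8,0,0,0,40, 0,0,-0.6,0,0,0,40, 0,0,0,0,0,0,40, 0,0,0,0,0,0,40]'; python3 -c "
from h import *
o=st()
c=cam('wrist');crop(c,190,120,290,240,2.6,'w8.png',.7)"
```

```text
time_s: 10.1
tool_pos: [0.6101, 0.1039, 0.092]
tool_rot: [-90.0, -0.1, 8.5]
force: [-0.3, 0.5, 0.0]
grip_width: 0.04
t 10.1 pos [0.6101 0.1039 0.092 ] rot [-89.98  -0.12   8.47] F [-0.3  0.5  0. ] w 0.04
```

View pics/w8.png

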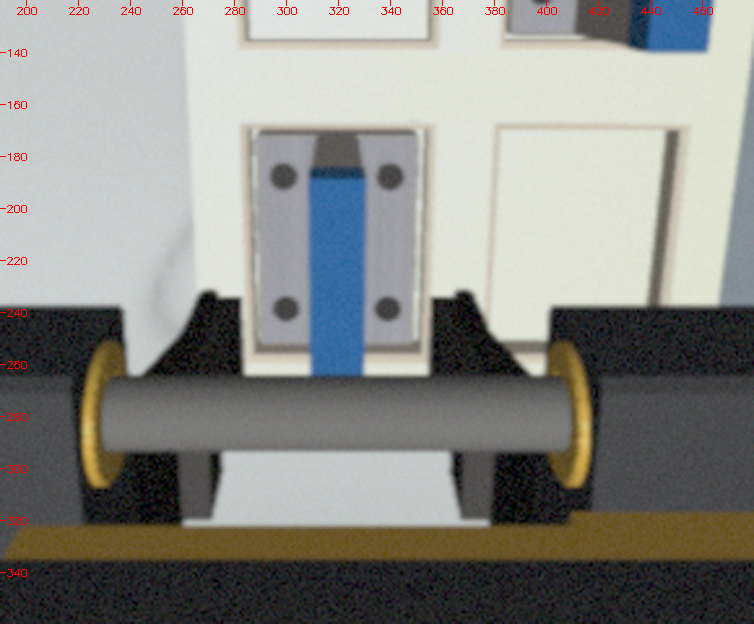

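```bash
python3 - <<'E'
from h import *
c=cam("wrist");p=ray(c,319.6,185.5,.085);q=ray(c,319.6,188.5,.085);a=np.radians(8.5);d=np.array([np.cos(a),np.sin(a)])
print(p,q,p[:2]+.032*d,q[:2]+.032*d)
# slot inner near edge and far edge
print(ray(c,(337/2.6+190),126/2.6+120,.032)[:2]+.034*d, ray(c,(337/2.6+190),354/2.6+120,.032)[:2]-.034*d)
E
```

```text
[0.57554594 0.10026621 0.085     ] [0.57723618 0.10051829 0.085     ] [0.60719445 0.10499611] [0.60888469 0.10524819]
[0.60852691 0.10536339] [0.60918275 0.10544124]
```

```bash
python3 -m pendant '[-0.02,0.02,-0.4,0,0,0,40, 0,0,-0.4,0,0,0,40, 0,0,-0.25,0,0,0,40, 0,0,-0.05,0,0,0,40, 0,0,0,0,0,0,40, 0,0,0,0,0,0,5, 0,0,0,0,0,0,5, 0,0,0,0,0,0,5, 0,0,0,0,0,0,5]' 45; python3 -c "
from h import *
o=st()"
```

```text
time_s: 11.32
tool_pos: [0.6088, 0.1041, 0.0468]
tool_rot: [-90.0, -0.0, 8.4]
force: [0.6, -1.2, 0.4]
grip_width: 0.0116
t 11.32 pos [0.6088 0.1041 0.0468] rot [-9.00e+01 -2.00e-02  8.43e+00] F [ 0.6 -1.2  0.4] w 0.0116
```

```bash
python3 -m pendant '[0,0,0.3,0,0,0,5, 0,0,0.5,0,0,0,5, 0,0,0.7,0,0,0,5, 0,0,0.7,0,0,0,5, 0,-0.4,0.5,0,0,0,5, 0,-0.7,0,0,0,0,5, 0.05,-0.8,0,0,0,-0.2,5, 0.05,-0.8,0,0,0,-0.2,5, 0.05,-0.8,0,0,0,-0.2,5, 0.05,-0.8,0,0,0,-0.2,5]'; python3 -m pendant '[0.05,-0.8,0,0,0,-0.2,5, 0.05,-0.8,0,0,0,-0.2,5, 0,-0.8,0,0,0,-0.2,5, 0,-0.8,0,0,0,0,5, 0,-0.8,0,0,0,0,5, 0,-0.8,0,0,0,0,5, 0,-0.7,0,0,0,0,5, 0,-0.4,0,0,0,0,5, 0,0,0,0,0,0,5, 0,0,0,0,0,0,5]'; python3 -c "
from h import *
o=st()
c=cam('wrist');crop(c,0,0,640,400,1.25,'w9.png',.7)
c=cam('side');crop(c,310,200,150,180,3,'s9.png',.6)"
```

```text
time_s: 12.58
tool_pos: [0.6166, -0.0703, 0.1543]
tool_rot: [-90.0, 0.0, 0.3]
force: [0.7, 0.1, -3.1]
grip_width: 0.012
time_s: 13.82
tool_pos: [0.6212, -0.3018, 0.1543]
tool_rot: [-89.9, 0.0, -5.5]
force: [0.5, 0.5, -4.9]
grip_width: 0.0121
t 13.82 pos [ 0.6212 -0.3018  0.1543] rot [-8.989e+01  1.000e-02 -5.470e+00] F [ 0.5  0.5 -4.9] w 0.0121
```

View pics/w9.png

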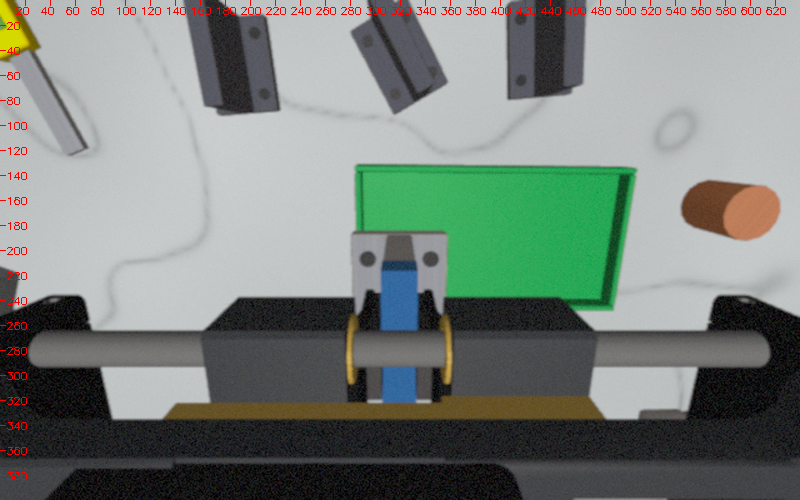

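View pics/s9.png

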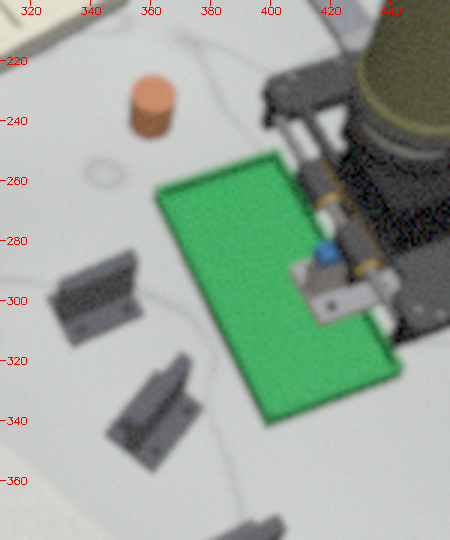

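```bash
python3 - <<'E'
from h import *
c=cam("wrist")
p=[ray(c,x/1.25,y/1.25,.022)[:2] for x,y in [(355,165),(636,169),(613,310)]]
print(p,np.linalg.norm(p[1]-p[0]),np.linalg.norm(p[1]-p[2]),"centre",(p[0]+p[2])/2, np.degrees(np.arctan2(*(p[1]-p[0])[::-1]))-90)
E
```

```text
[array([ 0.56066697, -0.32680596]), array([ 0.58323508, -0.1202129 ]), array([ 0.69551131, -0.13149558])] 0.20782206035222572 0.1128417118566651 centre [ 0.62808914 -0.22915077] -6.234239605750844
```

```bash
python3 -m pendant '[0,0.35,0,0,0,-0.05,5, 0,0.2,-0.4,0,0,0,5, 0,0,-0.7,0,0,0,5, 0,0,-0.7,0,0,0,5, 0,0,-0.6,0,0,0,5, 0,0,-0.4,0,0,0,5, 0,0,-0.15,0,0,0,5, 0,0,-0.05,0,0,0,5, 0,0,0,0,0,0,5, 0,0,0,0,0,0,5]'; python3 -c "
from h import *
o=st()"
```

```text
time_s: 15.22
tool_pos: [0.6213, -0.2821, 0.0356]
tool_rot: [-90.0, -0.1, -6.1]
force: [0.4, -0.9, -4.4]
grip_width: 0.0117
t 15.22 pos [ 0.6213 -0.2821  0.0356] rot [-90.02  -0.1   -6.06] F [ 0.4 -0.9 -4.4] w 0.0117
```

```bash
python3 -m pendant '[0,0,-0.05,0,0,0,5, 0,0,-0.05,0,0,0,5, 0,0,0,0,0,0,5]'
```

```text
time_s: 15.6
tool_pos: [0.621, -0.2819, 0.0318]
tool_rot: [-90.0, -0.1, -6.1]
force: [-1.6, 1.0, 4.6]
grip_width: 0.0119
```

```bash
python3 -m pendant '[0,0,0,0,0,0,40, 0,0,0,0,0,0,40, 0,0,0.4,0,0,0,40, 0,0,0.9,0,0,0,40, 0,0,0.9,0,0,0,40, 0,0,0.9,0,0,0,40, 0,0.5,0.9,0,0,0,40, 0,0.8,0.6,0,0,0.2,40, -0.05,0.9,0.4,0,0,0.2,40, -0.05,0.9,0,0,0,0.2,40]'; python3 -c "
from h import *
c=cam('wrist');crop(c,0,0,640,400,1.25,'w10.png',.7)"; python3 -m pendant '[-0.05,0.9,0,0,0,0.2,40, -0.05,0.9,0,0,0,0.2,40, -0.05,0.9,0,0,0,0.2,40, -0.05,0.9,0,0,0,0.2,40, -0.05,0.9,0,0,0,0.05,40, -0.05,0.9,0,0,0,0,40, -0.05,0.9,0,0,0,0,40, 0,0.9,0,0,0,0,40, 0,0,0,0,0,0,40, 0,0,0,0,0,0,40]' ;python3 -c "
from h import *
st();c=cam('wrist');crop(c,190,0,290,240,2.6,'w11.png',.7);c=cam('side');crop(c,310,200,150,180,3,'s11.png',.6)"
```

```text
time_s: 16.85
tool_pos: [0.6177, -0.1573, 0.234]
tool_rot: [-90.0, -0.3, -0.0]
force: [0.6, 1.0, -0.2]
grip_width: 0.0401
time_s: 18.15
tool_pos: [0.603, 0.129, 0.2312]
tool_rot: [-90.1, -0.0, 8.4]
force: [-0.6, -0.4, -0.5]
grip_width: 0.0397
t 18.15 pos [0.603  0.129  0.2312] rot [-9.005e+01 -5.000e-02  8.390e+00] F [-0.6 -0.4 -0.5] w 0.0397
```

View pics/s11.png

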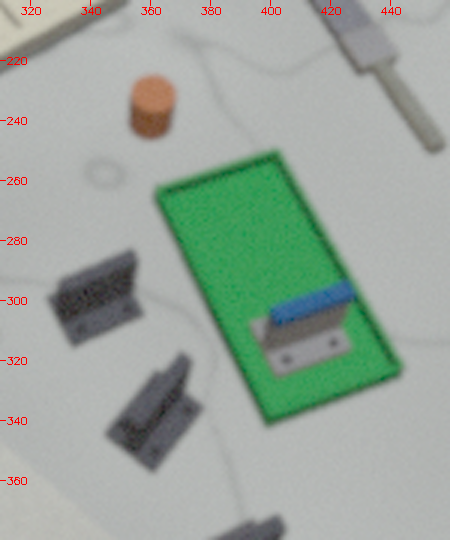

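View pics/w11.png

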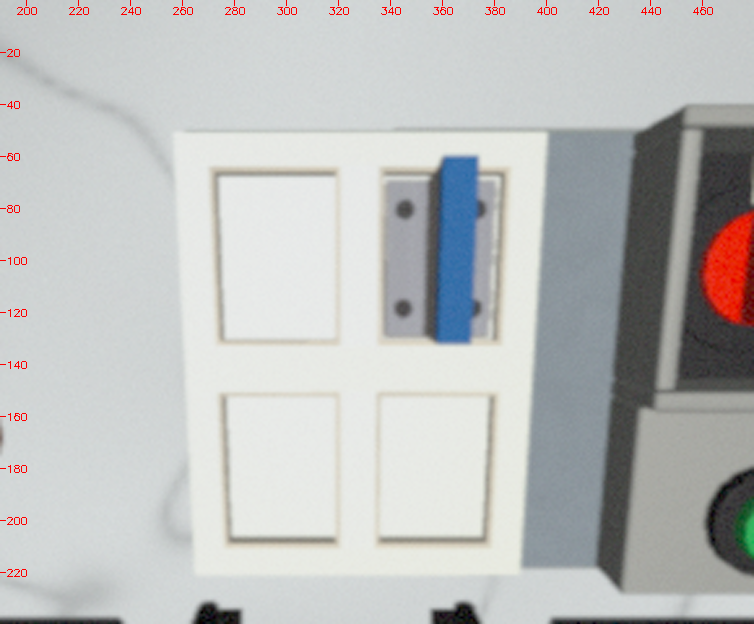

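All four slots in one view: fit the whole rack at once.

```bash
python3 - <<'E'
from h import *
np.set_printoptions(precision=4,suppress=True)
c=cam("wrist");f=lambda x,y:(x/2.6+190,y/2.6)
def Q(n,pts,z):
    p=np.array([ray(c,*f(*q),z)[:2] for q in pts]);print(n,p.mean(0),np.linalg.norm(p-np.roll(p,-1,0),axis=1),"x-edge",np.degrees(np.arctan2(*(p[3]+p[2]-p[1]-p[0])[::-1])),"y-edge",np.degrees(np.arctan2(*(p[1]+p[2]-p[0]-p[3])[::-1]))-90)
Q("s1",[(213,171),(339,171),(339,342),(220,342)],.032)
Q("s2",[(382,171),(506,171),(499,342),(381,342)],.032)
Q("s3",[(224,394),(339,394),(338,543),(228,543)],.032)
Q("s4",[(378,394),(494,394),(487,543),(378,543)],.032)
Q("rack",[(174,131),(548,131),(521,574),(194,574)],.032)
Q("done1",[(444,157),(478,157),(471,342),(437,342)],.085)
E
```

```text
s1 [0.5181 0.0924] [0.0519 0.0688 0.0517 0.0688] x-edge 8.433466763932536 y-edge 8.274765928152561
s2 [0.5081 0.1611] [0.051  0.0688 0.0512 0.0688] x-edge 8.868181438693398 y-edge 8.274773124756365
s3 [0.6083 0.1059] [0.0508 0.0687 0.051  0.0687] x-edge 7.851275183194385 y-edge 8.279821148900297
s4 [0.5984 0.1739] [0.0512 0.0687 0.0506 0.0687] x-edge 8.810407598416242 y-edge 8.27980423643021
rack [0.5583 0.1334] [0.1521 0.1901 0.1533 0.1902] x-edge 8.265481906551267 y-edge 8.277315430012962
done1 [0.5084 0.1601] [0.0119 0.0632 0.0126 0.0632] x-edge 8.283444916282487 y-edge 8.274681408579013
```

```bash
python3 -m pendant '[-0.7,0.25,0,0,0,0,40, -0.8,0.26,-0.4,0,0,0,40, -0.8,0.26,-0.8,0,0,0,40, -0.07,0,-0.8,0,0,0,40, 0,0,-0.8,0,0,0,40, 0,0,-0.6,0,0,0,40, 0,0,0,0,0,0,40, 0,0,0,0,0,0,40]'; python3 -c "
from h import *
o=st()
c=cam('wrist');crop(c,190,120,290,240,2.6,'w12.png',.7)"
```

```text
time_s: 19.3
tool_pos: [0.5088, 0.1607, 0.0957]
tool_rot: [-90.0, -0.1, 8.4]
force: [-0.1, 0.8, 0.3]
grip_width: 0.0397
t 19.3 pos [0.5088 0.1607 0.0957] rot [-89.98  -0.09   8.38] F [-0.1  0.8  0.3] w 0.0397
```

View pics/w12.png

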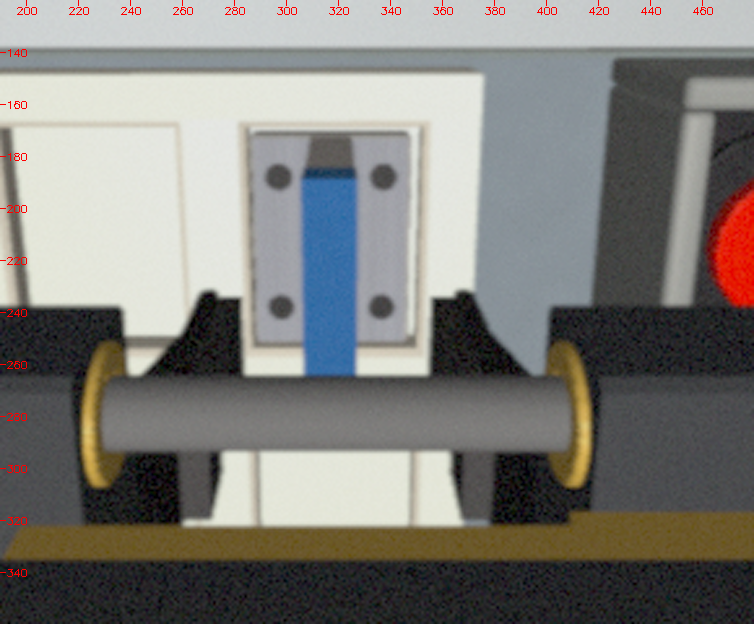

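```bash
python3 -m pendant '[-0.01,-0.035,-0.4,0,0,0,40, 0,0,-0.4,0,0,0,40, 0,0,-0.3,0,0,0,40, 0,0,-0.1,0,0,0,40, 0,0,0,0,0,0,40, 0,0,0,0,0,0,5, 0,0,0,0,0,0,5, 0,0,0,0,0,0,5, 0,0,0,0,0,0,5]' 45
```

```text
time_s: 20.48
tool_pos: [0.5076, 0.1595, 0.0468]
tool_rot: [-90.0, -0.0, 8.4]
force: [-0.3, -0.3, -0.4]
grip_width: 0.0115
```

```bash
python3 -m pendant '[0,0,0.3,0,0,0,5, 0,0,0.5,0,0,0,5, 0,0,0.7,0,0,0,5, 0,0,0.7,0,0,0,5, 0.2,-0.4,0.5,0,0,0,5, 0.3,-0.7,0,0,0,0,5, 0.4,-0.8,0,0,0,-0.2,5, 0.4,-0.8,0,0,0,-0.2,5, 0.4,-0.8,0,0,0,-0.2,5, 0.4,-0.8,0,0,0,-0.2,5]'; python3 -m pendant '[0.4,-0.8,0,0,0,-0.2,5, 0.4,-0.8,0,0,0,-0.2,5, 0.15,-0.8,0,0,0,-0.2,5, 0,-0.8,0,0,0,-0.04,5, 0,-0.8,0,0,0,0,5, 0,-0.6,0,0,0,0,5, 0,0,0,0,0,0,5, 0,0,0,0,0,0,5]'
```

```text
time_s: 21.72
tool_pos: [0.5912, -0.0132, 0.1544]
tool_rot: [-90.0, 0.1, 0.4]
force: [0.3, 0.2, -4.7]
grip_width: 0.0114
time_s: 22.72
tool_pos: [0.6293, -0.1949, 0.1542]
tool_rot: [-89.9, 0.1, -5.9]
force: [-1.0, 0.3, -4.2]
grip_width: 0.0116
```

```bash
python3 -m pendant '[0.05,0.25,0,0,0,0,5, 0,0.15,-0.4,0,0,0,5, 0,0,-0.7,0,0,0,5, 0,0,-0.7,0,0,0,5, 0,0,-0.6,0,0,0,5, 0,0,-0.4,0,0,0,5, 0,0,-0.15,0,0,0,5, 0,0,-0.05,0,0,0,5, 0,0,-0.05,0,0,0,5, 0,0,0,0,0,0,5]'; python3 -m pendant '[0,0,-0.05,0,0,0,5, 0,0,0,0,0,0,5]'
```

```text
time_s: 23.98
tool_pos: [0.6318, -0.1805, 0.0332]
tool_rot: [-90.0, -0.1, -6.0]
force: [0.2, 1.3, -4.5]
grip_width: 0.0118
time_s: 24.22
tool_pos: [0.6321, -0.1805, 0.0319]
tool_rot: [-90.0, -0.1, -6.0]
force: [-1.5, 0.2, 3.5]
grip_width: 0.0116
```

```bash
python3 -m pendant '[0,0,0,0,0,0,40, 0,0,0,0,0,0,40, 0,0,0.4,0,0,0,40, 0,0,0.9,0,0,0,40, 0,0,0.9,0,0,0,40, 0,0,0.9,0,0,0,40, 0,-0.5,0.9,0,0,0.2,40, 0,-0.9,0.8,0,0,0.2,40, -0.3,-0.9,0.4,0,0,0.2,40, -0.3,-0.7,0,0,0,0,40]'; python3 -m pendant '[0,0,0,0,0,0,40, 0,0,0,0,0,0,40]'; python3 -c "
from h import *
st();c=cam('wrist');crop(c,0,0,640,400,1.25,'w13.png',.5);c=cam('side');crop(c,310,200,150,200,3,'s13.png',.6)"
```

```text
time_s: 25.48
tool_pos: [0.6077, -0.3029, 0.2422]
tool_rot: [-90.1, -0.3, -0.0]
force: [0.1, -0.0, -0.4]
grip_width: 0.04
time_s: 25.72
tool_pos: [0.6079, -0.2993, 0.2391]
tool_rot: [-89.9, -0.1, 0.1]
force: [1.1, 0.6, -0.4]
grip_width: 0.0401
t 25.73 pos [ 0.6079 -0.2993  0.2391] rot [-8.995e+01 -6.000e-02  8.000e-02] F [ 1.1  0.6 -0.4] w 0.0401
```

View pics/w13.png

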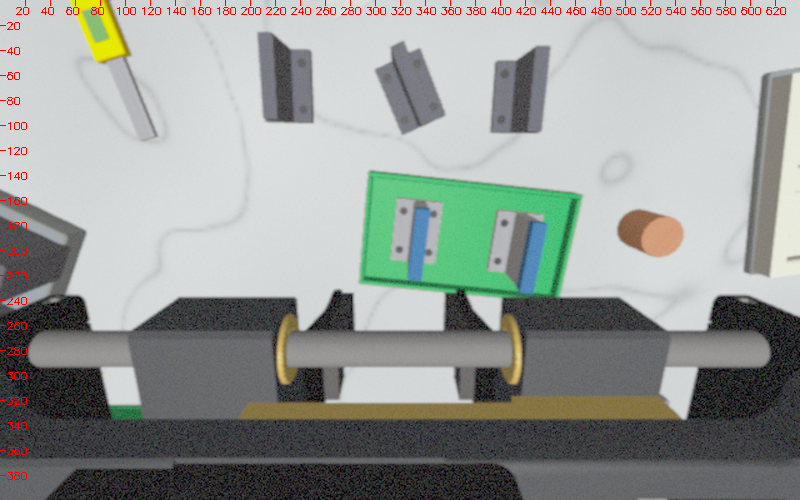

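View pics/s13.png

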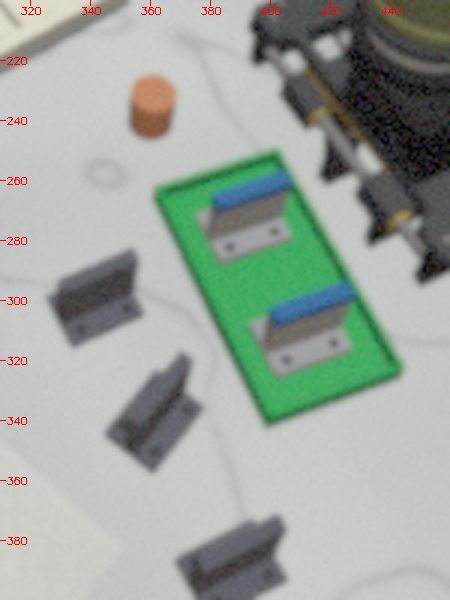

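```bash
python3 -c "
from h import *
c=cam('wrist');crop(c,200,20,250,100,3.2,'w14.png',.5)"
```

```text
(no output)
```

View pics/w14.png

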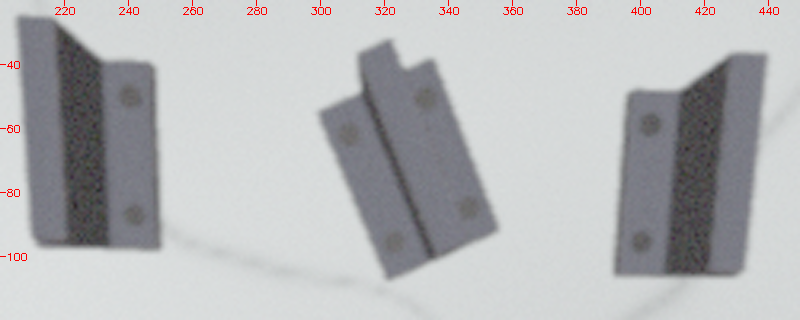

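```bash
python3 - <<'E'
from h import *
np.set_printoptions(precision=4,suppress=True)
c=cam("wrist");f=lambda x,y:(x/3.2+200,y/3.2+20)
def Q(n,pts,z):
    p=np.array([ray(c,*f(*q),z)[:2] for q in pts]);print(n,p.mean(0),np.linalg.norm(p-np.roll(p,-1,0),axis=1),"x-edge",np.degrees(np.arctan2(*(p[3]+p[2]-p[1]-p[0])[::-1])),"y-edge",np.degrees(np.arctan2(*(p[1]+p[2]-p[0]-p[3])[::-1]))-90);return p
Q("b3web",[(17,15),(54,17),(67,240),(33,240)],.065)
Q("b1web",[(730,53),(767,53),(743,270),(708,270)],.065)
p=Q("b2foot",[(319,112),(436,59),(498,230),(386,280)],.010)
# foot edges
for n,a,b,s in [("b3",(154,62),(160,249),-1),("b1",(628,92),(615,274),1)]:
    A,B=ray(c,*f(*a),.01)[:2],ray(c,*f(*b),.01)[:2];d=(B-A)/np.linalg.norm(B-A);nrm=np.array([-d[1],d[0]])
    print(n,(A+B)/2+s*.023*nrm,np.linalg.norm(B-A),np.degrees(np.arctan2(d[1],d[0])))
E
```

```text
b3web [ 0.4839 -0.4021] [0.0111 0.0637 0.0108 0.0643] x-edge -0.9405319502782113 y-edge -1.2336034420439574
b1web [ 0.4929 -0.1862] [0.0113 0.0631 0.0112 0.0631] x-edge -0.9425577937291966 y-edge 0.17888307874480347
b2foot [ 0.4889 -0.2867] [0.0451 0.062  0.045  0.0626] x-edge 22.76355550758195 y-edge 22.991430790291503
b3 [ 0.4838 -0.4015] 0.06300753435009433 -1.244632472367192
b1 [ 0.4933 -0.1865] 0.06217708587597946 -0.5447155463146985
```

```bash
python3 -m pendant '[-0.6,0.6,0,0,0,-0.06,40, -0.75,0.7,0,0,0,0,40, -0.75,0.7,-0.4,0,0,0,40, -0.75,0.7,-0.8,0,0,0,40, 0,0.05,-0.8,0,0,0,40, 0,0,-0.8,0,0,0,40, 0,0,-0.6,0,0,0,40, 0,0,-0.2,0,0,0,40, 0,0,0,0,0,0,40, 0,0,0,0,0,0,40]'; python3 -c "
from h import *
o=st()
c=cam('wrist');crop(c,190,120,290,240,2.6,'w15.png',.6)"
```

```text
time_s: 27.18
tool_pos: [0.4944, -0.1906, 0.0958]
tool_rot: [-90.0, -0.1, -0.6]
force: [-0.2, 0.5, -1.0]
grip_width: 0.0396
t 27.18 pos [ 0.4944 -0.1906  0.0958] rot [-90.02  -0.12  -0.55] F [-0.2  0.5 -1. ] w 0.0396
```

View pics/w15.png

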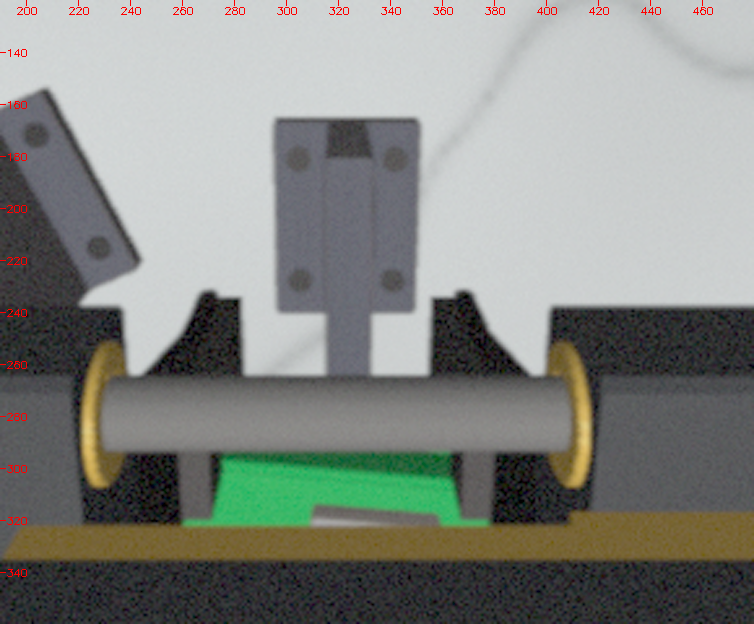

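```bash
python3 - <<'E'
from h import *
c=cam("wrist");q=ray(c,349/2.6+190,158/2.6+120,.065);print(q+[.032,0,0])
a=ray(c,346/2.6+190,118/2.6+120,.01);b=ray(c,346/2.6+190,312/2.6+120,.01);print((a+b)/2,a-b)
E
```

```text
[ 0.49337983 -0.18577199  0.065     ]
[ 0.49227636 -0.18599649  0.01      ] [-0.06394524  0.00040593  0.        ]
```

```bash
python3 -m pendant '[-0.03,0.09,-0.4,0,0,0,40, 0,0,-0.5,0,0,0,40, 0,0,-0.5,0,0,0,40, 0,0,-0.25,0,0,0,40, 0,0,-0.05,0,0,0,40, 0,0,0,0,0,0,40, 0,0,0,0,0,0,5, 0,0,0,0,0,0,5, 0,0,0,0,0,0,5, 0,0,0,0,0,0,5]' 45; python3 -c "
from h import *
st()"
```

```text
time_s: 28.52
tool_pos: [0.4924, -0.1869, 0.0268]
tool_rot: [-90.0, -0.0, -0.6]
force: [0.4, -0.8, 1.1]
grip_width: 0.0115
t 28.52 pos [ 0.4924 -0.1869  0.0268] rot [-9.001e+01 -3.000e-02 -5.600e-01] F [ 0.4 -0.8  1.1] w 0.0115
```

```bash
python3 -m pendant '[0,0,0.3,0,0,0,5, 0,0,0.6,0,0,0,5, 0,0,0.8,0,0,0,5, 0,0,0.8,0,0,0,5, 0.1,0.3,0.6,0,0,0.1,5, 0.2,0.6,0.1,0,0,0.1,5, 0.3,0.8,0,0,0,0.1,5, 0.3,0.8,0,0,0,0.1,5, 0.3,0.8,0,0,0,0.1,5, 0.3,0.8,0,0,0,0.1,5]';python3 -m pendant '[0.3,0.8,0,0,0,0.1,5, 0.3,0.8,0,0,0,0.1,5, 0.3,0.8,0,0,0,0.1,5, 0.2,0.8,0,0,0,0,5, 0.04,0.8,0,0,0,0,5, 0,0.5,0,0,0,0,5, 0,0.2,0,0,0,0,5, 0,0,0,0,0,0,5, 0,0,0,0,0,0,5]'; python3 -c "
from h import *
st();c=cam('wrist');crop(c,170,50,300,240,2.6,'w16.png',.6)"
```

```text
time_s: 29.78
tool_pos: [0.5514, -0.0198, 0.1528]
tool_rot: [-89.9, 0.2, 5.6]
force: [-0.4, -0.6, -5.2]
grip_width: 0.0118
time_s: 30.9
tool_pos: [0.5981, 0.1633, 0.1546]
tool_rot: [-90.1, 0.0, 8.3]
force: [0.2, -0.2, -3.9]
grip_width: 0.0116
t 30.9 pos [0.5981 0.1633 0.1546] rot [-90.06   0.     8.31] F [ 0.2 -0.2 -3.9] w 0.0116
```

View pics/w16.png

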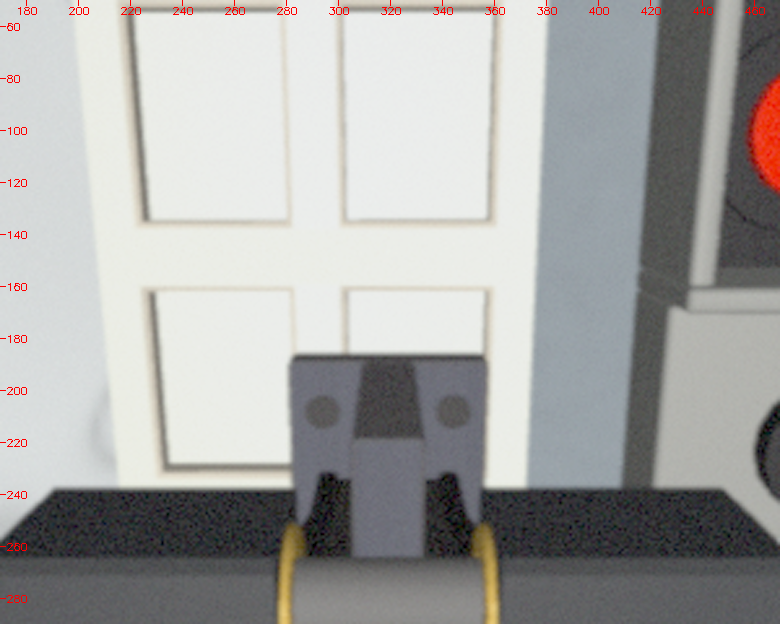

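```bash
python3 -m pendant '[0,0.15,0,0,0,0,5, 0,0.09,-0.3,0,0,0,5, 0,0,-0.6,0,0,0,5, 0,0,-0.6,0,0,0,5, 0,0,-0.4,0,0,0,5, 0,0,-0.1,0,0,0,5, 0,0,0,0,0,0,5, 0,0,0,0,0,0,5]'; python3 -c "
from h import *
st();c=cam('wrist');crop(c,170,50,300,240,2.6,'w17.png',.6)"
```

```text
time_s: 31.95
tool_pos: [0.5987, 0.1751, 0.0757]
tool_rot: [-90.0, -0.1, 8.4]
force: [-0.5, -0.0, -4.7]
grip_width: 0.0119
t 31.95 pos [0.5987 0.1751 0.0757] rot [-89.97  -0.12   8.44] F [-0.5 -0.  -4.7] w 0.0119
```

View pics/w17.png

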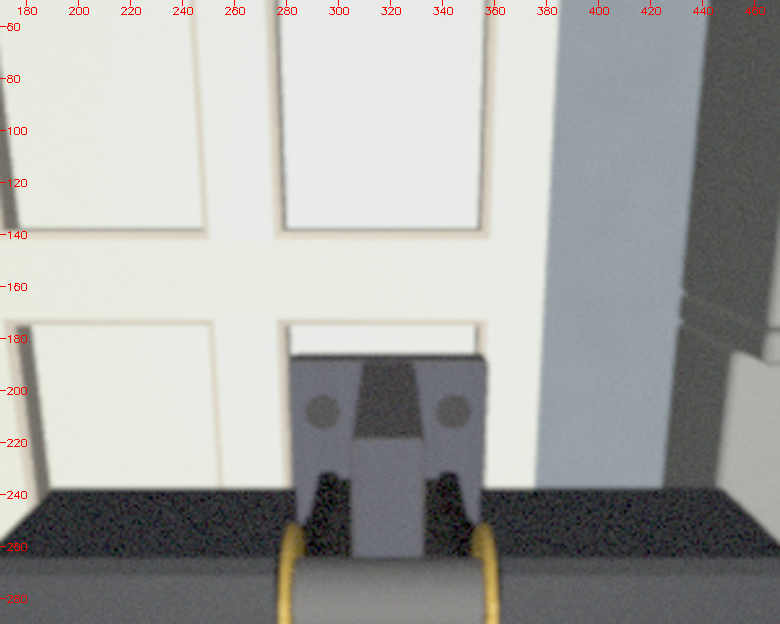

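```bash
python3 - <<'E'
from h import *
c=cam("wrist");f=lambda x,y:(x/2.6+170,y/2.6+50)
for z in (.032,.020):
  for a,b in [((278,322),(487,322)),((287,325),(476,325))]:
    A,B=ray(c,*f(*a),z)[:2],ray(c,*f(*b),z)[:2];m=(A+B)/2;d=np.array([.9894,.1452]);print(z,np.linalg.norm(A-B),m,m+.034*d)
a,b=ray(c,*f(292,356),.049),ray(c,*f(487,356),.049);print((a+b)/2+.032*np.array([.9894,.1452,0]),a-b)
E
```

```text
0.032 0.0536451038708203 [0.56415792 0.16997629] [0.59779752 0.17491309]
0.032 0.04855998345769451 [0.56496819 0.16983478] [0.59860779 0.17477158]
0.02 0.056765520930946604 [0.56636187 0.17024341] [0.60000147 0.17518021]
0.02 0.05138461030874366 [0.56721926 0.17009366] [0.60085886 0.17503046]
[0.60057094 0.17708309 0.049     ] [ 0.00679538 -0.04595388  0.        ]
```

```bash
python3 -m pendant '[-0.015,-0.04,0,0,0,0,5, 0,0,-0.15,0,0,0,5, 0,0,-0.15,0,0,0,5, 0,0,-0.1,0,0,0,5, 0,0,-0.1,0,0,0,5, 0,0,0,0,0,0,5]'; python3 -c "
from h import *
st()"
```

```text
time_s: 32.8
tool_pos: [0.5969, 0.1732, 0.054]
tool_rot: [-90.0, 0.0, 8.4]
force: [-0.1, 0.8, -5.1]
grip_width: 0.0114
t 32.8 pos [0.5969 0.1732 0.054 ] rot [-9.001e+01  5.000e-02  8.440e+00] F [-0.1  0.8 -5.1] w 0.0114
```

```bash
python3 -m pendant '[0.02,0,-0.1,0,0,0,5, 0,0,-0.1,0,0,0,5, 0,0,0,0,0,0,5, 0,0,0,0,0,0,5]'; python3 -m pendant '[0,0,-0.03,0,0,0,5, 0,0,0,0,0,0,5]'
```

```text
time_s: 33.3
tool_pos: [0.5984, 0.1733, 0.0469]
tool_rot: [-90.0, -0.1, 8.4]
force: [1.3, 0.0, -2.1]
grip_width: 0.0117
time_s: 33.55
tool_pos: [0.5984, 0.1733, 0.0468]
tool_rot: [-90.0, -0.1, 8.4]
force: [-2.7, -1.8, 4.9]
grip_width: 0.0116
```

```bash
python3 -m pendant '[0,0,0,0,0,0,40, 0,0,0,0,0,0,40, 0,0,0.4,0,0,0,40, 0,0,0.9,0,0,0,40, 0,0,0.9,0,0,0,40, 0,0,0.9,0,0,0,40, 0,-0.4,0.9,0,0,0.1,40, 0,-0.7,0.6,0,0,0.15,40, 0,-0.9,0,0,0,0.15,40, -0.1,-0.9,0,0,0,0.15,40]'; python3 -m pendant '[-0.1,-0.9,0,0,0,0.15,40, -0.1,-0.9,0,0,0,0.15,40, -0.1,-0.9,0,0,0,0.15,40, -0.1,-0.9,0,0,0,0.15,40, -0.1,-0.9,0,0,0,0.15,40, -0.1,-0.9,0,0,0,0.15,40, 0,-0.9,0,0,0,0,40, 0,-0.9,0,0,0,0,40, 0,0,0,0,0,0,40, 0,0,0,0,0,0,40]';python3 -c "
from h import *
st();c=cam('wrist');crop(c,130,0,375,250,2.1,'w18.png',.5);c=cam('side');crop(c,215,120,150,115,5,'s18.png',.7)"
```

```text
time_s: 34.8
tool_pos: [0.5945, 0.0562, 0.2311]
tool_rot: [-90.0, -0.1, 14.0]
force: [0.6, -0.1, -0.3]
grip_width: 0.04
time_s: 36.05
tool_pos: [0.5704, -0.23, 0.2301]
tool_rot: [-90.0, -0.1, 23.0]
force: [0.6, -0.2, -0.7]
grip_width: 0.0399
t 36.05 pos [ 0.5704 -0.23    0.2301] rot [-8.998e+01 -7.000e-02  2.296e+01] F [ 0.6 -0.2 -0.7] w 0.0399
```

View pics/w18.png

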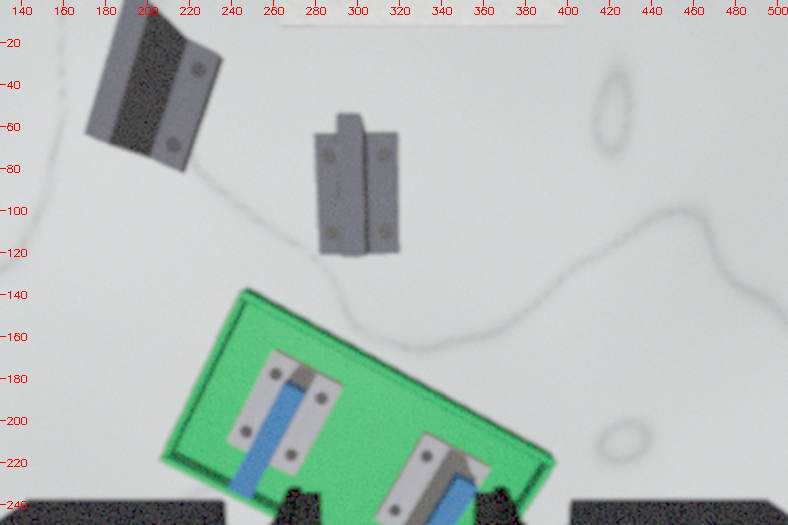

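View pics/s18.png

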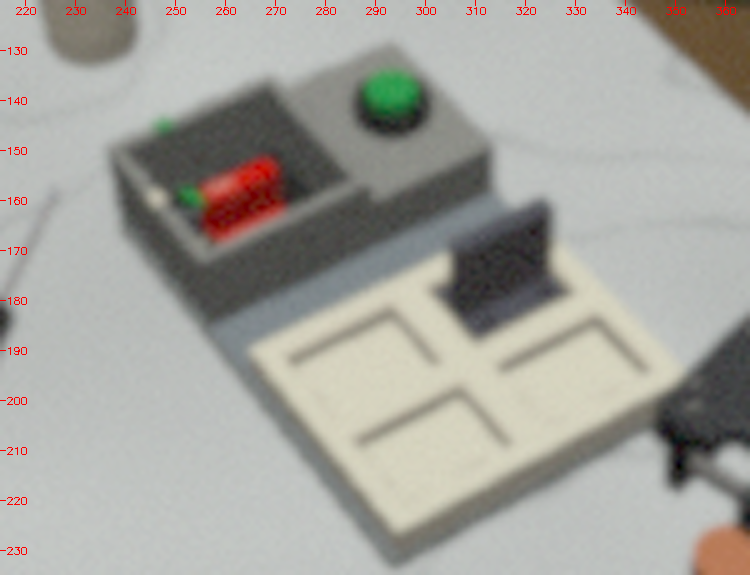

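```bash
python3 - <<'E'
from h import *
np.set_printoptions(precision=4,suppress=True)
c=cam("wrist");f=lambda x,y:(x/2.1+130,y/2.1)
def Q(n,pts,z):
    p=np.array([ray(c,*f(*q),z)[:2] for q in pts]);print(n,p.mean(0),np.linalg.norm(p-np.roll(p,-1,0),axis=1),"x-edge",np.degrees(np.arctan2(*(p[3]+p[2]-p[1]-p[0])[::-1])),"y-edge",np.degrees(np.arctan2(*(p[1]+p[2]-p[0]-p[3])[::-1]))-90);return p
Q("b2web",[(337,114),(361,114),(364.5,254),(341,254)],.065)
Q("b2foot",[(315,134),(397,132),(400,252),(319,254)],.010)
E
```

```text
b2web [ 0.4887 -0.2859] [0.011  0.062  0.0113 0.062 ] x-edge 23.615640824670923 y-edge 23.057675592492842
b2foot [ 0.4888 -0.2857] [0.0441 0.0625 0.0456 0.0625] x-edge 23.913359056153364 y-edge 24.387916208099654
```

```bash
python3 -m pendant '[-0.6,-0.43,0,0,0,0.07,40, -0.7,-0.5,0,0,0,0,40, -0.7,-0.5,-0.6,0,0,0,40, -0.03,0,-0.8,0,0,0,40, 0,0,-0.8,0,0,0,40, 0,0,-0.8,0,0,0,40, 0,0,-0.35,0,0,0,40, 0,0,0,0,0,0,40, 0,0,0,0,0,0,40]'; python3 -c "
from h import *
o=st()
c=cam('wrist');crop(c,190,120,290,240,2.6,'w19.png',.6)"
```

```text
time_s: 37.33
tool_pos: [0.4899, -0.2883, 0.0968]
tool_rot: [-90.1, -0.1, 23.7]
force: [0.0, 1.2, -0.0]
grip_width: 0.0399
t 37.33 pos [ 0.4899 -0.2883  0.0968] rot [-9.009e+01 -9.000e-02  2.366e+01] F [ 0.   1.2 -0. ] w 0.0399
```

View pics/w19.png

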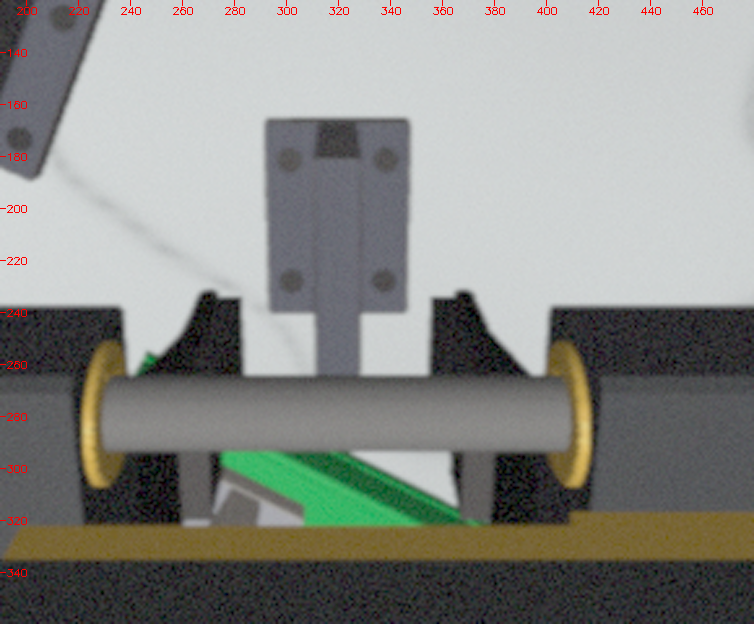

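```bash
python3 -m pendant '[-0.03,-0.005,-0.4,0,0,0,40, 0,0,-0.5,0,0,0,40, 0,0,-0.5,0,0,0,40, 0,0,-0.25,0,0,0,40, 0,0,-0.05,0,0,0,40, 0,0,0,0,0,0,40, 0,0,0,0,0,0,5, 0,0,0,0,0,0,5, 0,0,0,0,0,0,5, 0,0,0,0,0,0,5]' 45; python3 -c "
from h import *
st()"
```

```text
time_s: 38.62
tool_pos: [0.4879, -0.2885, 0.0277]
tool_rot: [-90.0, -0.0, 23.6]
force: [0.1, -0.7, 1.1]
grip_width: 0.0116
t 38.62 pos [ 0.4879 -0.2885  0.0277] rot [-9.005e+01 -3.000e-02  2.363e+01] F [ 0.1 -0.7  1.1] w 0.0116
```

```bash
python3 -m pendant '[0,0,0.3,0,0,0,5, 0,0,0.6,0,0,0,5, 0,0,0.8,0,0,0,5, 0.1,0,0.8,0,0,0,5, 0.2,0.3,0.6,0,0,-0.1,5, 0.3,0.6,0.05,0,0,-0.15,5, 0.3,0.8,0,0,0,-0.15,5, 0.3,0.8,0,0,0,-0.15,5, 0.3,0.8,0,0,0,-0.15,5, 0.3,0.8,0,0,0,-0.15,5]';python3 -m pendant '[0.3,0.8,0,0,0,-0.15,5, 0.3,0.8,0,0,0,-0.15,5, 0.3,0.8,0,0,0,-0.15,5, 0.2,0.8,0,0,0,-0.15,5, 0.1,0.8,0,0,0,-0.15,5, 0,0.8,0,0,0,-0.05,5, 0,0.8,0,0,0,0,5, 0,0.5,0,0,0,0,5, 0,0.2,0,0,0,0,5, 0,0,0,0,0,0,5]';  python3 -m pendant '[0,0,0,0,0,0,5]'
```

```text
time_s: 39.88
tool_pos: [0.5587, -0.1229, 0.1527]
tool_rot: [-89.9, 0.1, 15.1]
force: [1.3, -0.5, -6.5]
grip_width: 0.0118
time_s: 41.12
tool_pos: [0.6075, 0.1272, 0.1532]
tool_rot: [-90.0, 0.0, 7.1]
force: [0.1, -0.2, -6.1]
grip_width: 0.0117
time_s: 41.25
tool_pos: [0.6079, 0.1257, 0.1534]
tool_rot: [-90.1, 0.0, 7.0]
force: [-0.8, 0.0, -6.1]
grip_width: 0.0116
```

```bash
python3 -m pendant '[0.005,-0.3,0,0,0,0.07,5, 0,-0.23,-0.3,0,0,0.07,5, 0,0,-0.6,0,0,0,5, 0,0,-0.6,0,0,0,5, 0,0,-0.35,0,0,0,5, 0,0,-0.1,0,0,0,5, 0,0,0,0,0,0,5, 0,0,0,0,0,0,5]'; python3 -c "
from h import *
st();c=cam('wrist');crop(c,170,50,300,240,2.6,'w20.png',.6)"
```

```text
time_s: 42.25
tool_pos: [0.6087, 0.1068, 0.0765]
tool_rot: [-90.0, -0.1, 8.5]
force: [-0.1, 0.1, -5.5]
grip_width: 0.0117
t 42.25 pos [0.6087 0.1068 0.0765] rot [-89.99  -0.12   8.54] F [-0.1  0.1 -5.5] w 0.0117
```

View pics/w20.png

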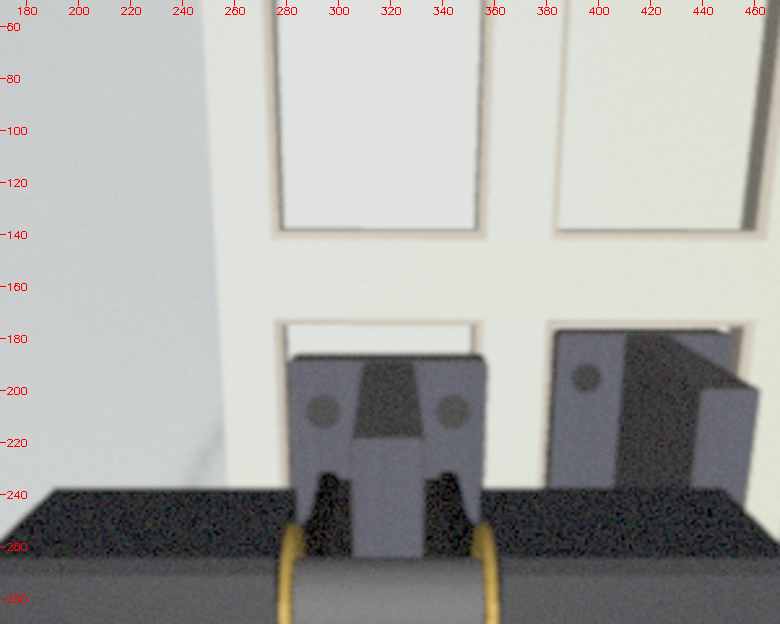

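```bash
python3 -m pendant '[0,-0.055,0,0,0,0,5, 0,0,-0.15,0,0,0,5, 0,0,-0.15,0,0,0,5, 0,0,-0.15,0,0,0,5, 0,0,-0.1,0,0,0,5, 0,0,-0.1,0,0,0,5, 0,0,0,0,0,0,5, 0,0,0,0,0,0,5]'
```

```text
time_s: 43.3
tool_pos: [0.608, 0.1045, 0.0496]
tool_rot: [-90.0, -0.0, 8.5]
force: [-0.3, 1.0, -5.8]
grip_width: 0.0123
```

```bash
python3 -m pendant '[0,0,-0.05,0,0,0,5, 0,0,-0.05,0,0,0,5, 0,0,0,0,0,0,5]'; python3 -m pendant '[0,0,-0.03,0,0,0,5, 0,0,0,0,0,0,5]'
```

```text
time_s: 43.68
tool_pos: [0.6083, 0.1046, 0.0477]
tool_rot: [-90.0, -0.1, 8.5]
force: [-4.5, -1.0, 5.6]
grip_width: 0.0114
time_s: 43.92
tool_pos: [0.6083, 0.1046, 0.0476]
tool_rot: [-90.0, -0.1, 8.5]
force: [-6.1, -1.4, 13.2]
grip_width: 0.0118
```

```bash
python3 -m pendant '[0,0,0,0,0,0,40, 0,0,0,0,0,0,40, 0,0,0.4,0,0,0,40, 0,0,0.9,0,0,0,40, 0,0,0.9,0,0,0,40, 0,0,0.9,0,0,0,40, 0,-0.4,0.9,0,0,0,40, 0,-0.7,0.6,0,0,-0.1,40, 0,-0.9,0,0,0,-0.1,40, -0.1,-0.9,0,0,0,-0.1,40]'; python3 -m pendant '[-0.1,-0.95,0,0,0,-0.1,40, -0.1,-0.95,0,0,0,-0.1,40, -0.1,-0.95,0,0,0,-0.1,40, -0.1,-0.95,0,0,0,-0.1,40, -0.1,-0.95,0,0,0,-0.1,40, -0.1,-0.95,0,0,0,-0.1,40, 0,-0.95,0,0,0,-0.1,40, 0,-0.95,0,0,0,0,40, 0,-0.9,0,0,0,0,40, 0,-0.5,0,0,0,0,40]';python3 -m pendant '[0,-0.4,0,0,0,0,40, 0,0,0,0,0,0,40, 0,0,0,0,0,0,40]';python3 -c "
from h import *
st();c=cam('wrist');crop(c,130,0,375,250,2.1,'w21.png',.5);c=cam('side');crop(c,215,120,150,115,5,'s21.png',.7)"
```

```text
time_s: 45.18
tool_pos: [0.6044, -0.0125, 0.23]
tool_rot: [-90.0, -0.1, 5.5]
force: [-0.4, -0.9, 0.3]
grip_width: 0.0403
time_s: 46.42
tool_pos: [0.5793, -0.3739, 0.2291]
tool_rot: [-90.1, -0.0, -1.6]
force: [0.5, -0.2, -1.0]
grip_width: 0.0402
time_s: 46.8
tool_pos: [0.5805, -0.386, 0.2282]
tool_rot: [-89.9, -0.0, -1.4]
force: [-0.3, -1.0, -0.6]
grip_width: 0.0401
t 46.8 pos [ 0.5805 -0.386   0.2282] rot [-8.993e+01 -2.000e-02 -1.360e+00] F [-0.3 -1.  -0.6] w 0.0401
```

View pics/w21.png

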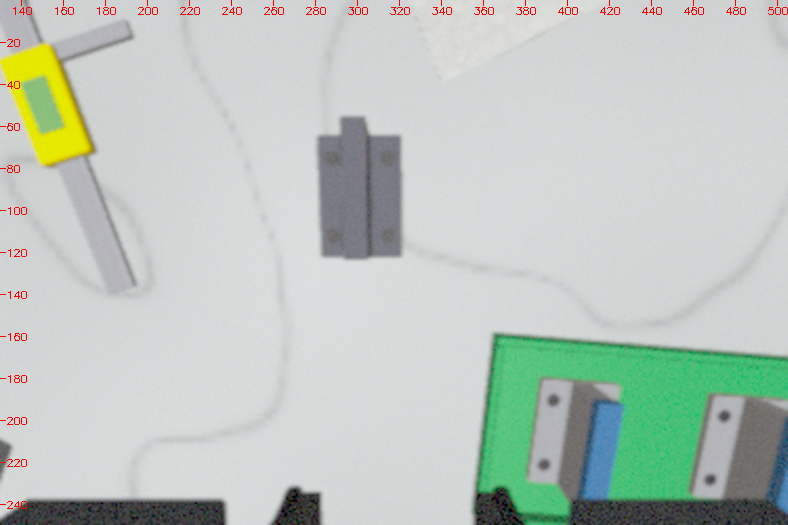

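View pics/s21.png

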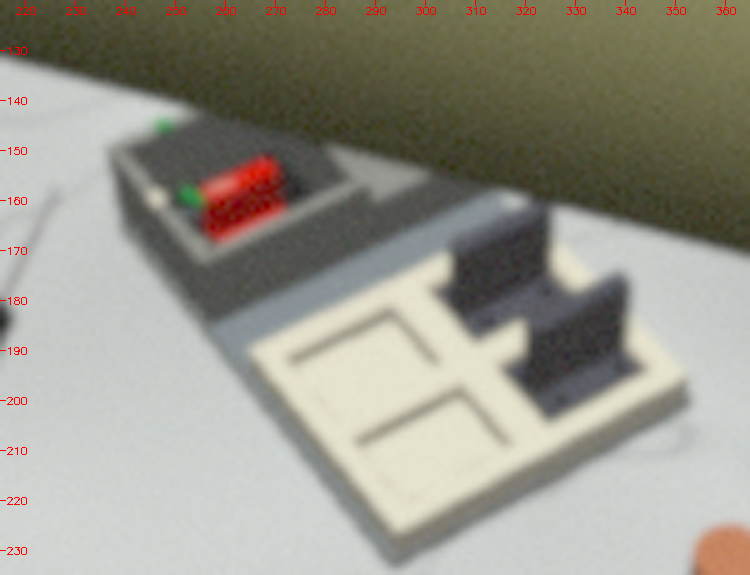

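```bash
python3 - <<'E'
from h import *
np.set_printoptions(precision=4,suppress=True)
c=cam("wrist");f=lambda x,y:(x/2.1+130,y/2.1)
def Q(n,pts,z):
    p=np.array([ray(c,*f(*q),z)[:2] for q in pts]);print(n,p.mean(0),np.linalg.norm(p-np.roll(p,-1,0),axis=1),"x-edge",np.degrees(np.arctan2(*(p[3]+p[2]-p[1]-p[0])[::-1])),"y-edge",np.degrees(np.arctan2(*(p[1]+p[2]-p[0]-p[3])[::-1]))-90);return p
Q("web",[(341,117),(364.5,117),(368,258),(344,258)],.065)
Q("foot",[(318,136),(400.5,136),(401.5,256.5),(322,257)],.010)
E
```

```text
web [ 0.4836 -0.4021] [0.0107 0.0623 0.0115 0.0623] x-edge -0.9392382415010375 y-edge -1.3528439454379537
foot [ 0.484  -0.4021] [0.0442 0.0627 0.0447 0.0629] x-edge -0.945921977896073 y-edge -1.1778826581054318
```

```bash
python3 -m pendant '[-0.7,-0.14,0,0,0,0.03,40, -0.8,-0.15,0,0,0,0,40, -0.8,-0.15,-0.6,0,0,0,40, -0.12,0,-0.8,0,0,0,40, 0,0,-0.8,0,0,0,40, 0,0,-0.8,0,0,0,40, 0,0,-0.3,0,0,0,40, 0,0,0,0,0,0,40, 0,0,0,0,0,0,40]'; python3 -c "
from h import *
o=st()
c=cam('wrist');crop(c,190,120,290,240,2.6,'w22.png',.6)"
```

```text
time_s: 48.08
tool_pos: [0.484, -0.4058, 0.0978]
tool_rot: [-90.1, -0.1, -1.2]
force: [-0.1, 0.2, 0.3]
grip_width: 0.0401
t 48.08 pos [ 0.484  -0.4058  0.0978] rot [-90.08  -0.12  -1.15] F [-0.1  0.2  0.3] w 0.0401
```

View pics/w22.png

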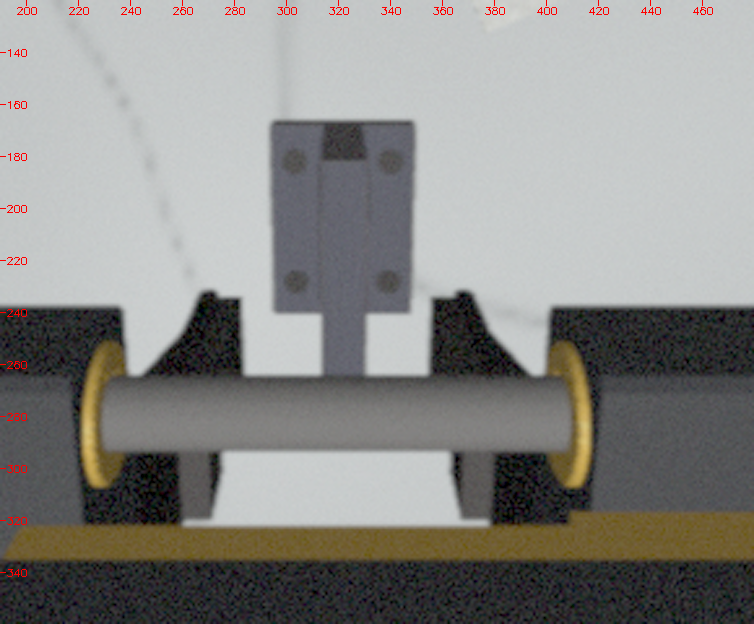

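```bash
python3 -m pendant '[-0.02,0.05,-0.4,0,0,0,40, 0,0,-0.5,0,0,0,40, 0,0,-0.5,0,0,0,40, 0,0,-0.27,0,0,0,40, 0,0,-0.06,0,0,0,40, 0,0,0,0,0,0,40, 0,0,0,0,0,0,5, 0,0,0,0,0,0,5, 0,0,0,0,0,0,5, 0,0,0,0,0,0,5]' 45; python3 -c "
from h import *
st()"
```

```text
time_s: 49.38
tool_pos: [0.4824, -0.4035, 0.0273]
tool_rot: [-90.0, -0.0, -1.2]
force: [0.6, -1.0, 1.4]
grip_width: 0.0117
t 49.38 pos [ 0.4824 -0.4035  0.0273] rot [-9.003e+01 -3.000e-02 -1.170e+00] F [ 0.6 -1.   1.4] w 0.0117
```

```bash
python3 -m pendant '[0,0,0.3,0,0,0,5, 0,0,0.6,0,0,0,5, 0,0,0.8,0,0,0,5, 0,0,0.8,0,0,0,5, 0.1,0.3,0.6,0,0,0.1,5, 0.1,0.6,0.05,0,0,0.1,5, 0.1,0.8,0,0,0,0.1,5, 0.1,0.8,0,0,0,0.1,5, 0.1,0.8,0,0,0,0.1,5, 0.1,0.8,0,0,0,0.1,5]';python3 -m pendant '[0.1,0.8,0,0,0,0.1,5, 0.1,0.8,0,0,0,0.1,5, 0.1,0.8,0,0,0,0.1,5, 0,0.8,0,0,0,0.06,5, 0,0.8,0,0,0,0,5, 0,0.8,0,0,0,0,5, 0,0.8,0,0,0,0,5, 0,0.8,0,0,0,0,5, 0,0.6,0,0,0,0,5, 0,0.4,0,0,0,0,5]';  python3 -m pendant '[0,0.2,0,0,0,0,5, 0,0,0,0,0,0,5, 0,0,0,0,0,0,5]'; python3 -c "
from h import *
c=cam('wrist');crop(c,170,50,300,240,2.6,'w23.png',.6)"
```

```text
time_s: 50.62
tool_pos: [0.505, -0.2358, 0.1511]
tool_rot: [-89.9, 0.2, 5.0]
force: [0.9, -0.3, -6.2]
grip_width: 0.0114
time_s: 51.88
tool_pos: [0.5162, 0.0593, 0.1514]
tool_rot: [-90.0, 0.2, 8.6]
force: [0.7, -0.1, -4.7]
grip_width: 0.0116
time_s: 52.25
tool_pos: [0.5182, 0.0636, 0.1529]
tool_rot: [-90.0, 0.0, 8.3]
force: [0.8, -0.2, -5.3]
grip_width: 0.0115
```

View pics/w23.png

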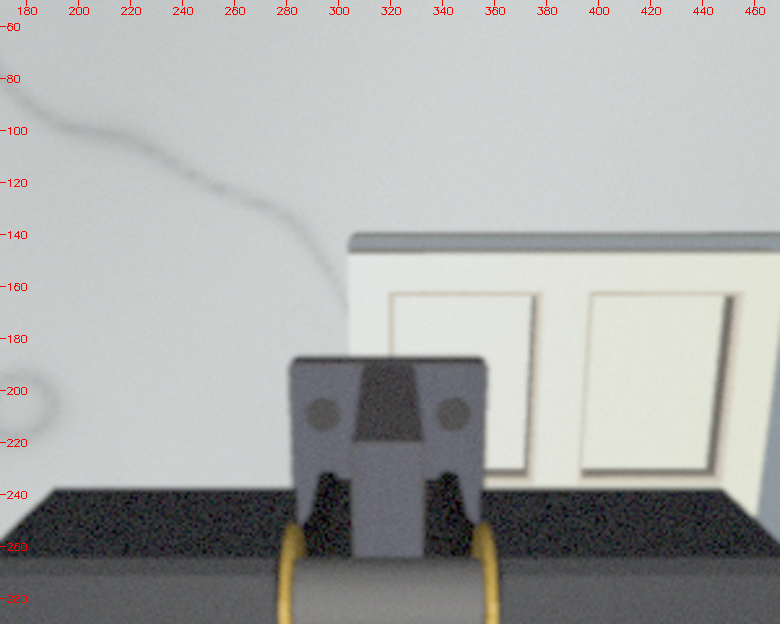

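```bash
python3 -m pendant '[0,0.35,0,0,0,0,5, 0,0.3,-0.3,0,0,0,5, 0,0,-0.6,0,0,0,5, 0,0,-0.6,0,0,0,5, 0,0,-0.35,0,0,0,5, 0,0,-0.1,0,0,0,5, 0,0,0,0,0,0,5, 0,0,0,0,0,0,5]'; python3 -c "
from h import *
st();c=cam('wrist');crop(c,170,50,300,240,2.6,'w24.png',.6)"
```

```text
time_s: 53.3
tool_pos: [0.5191, 0.0911, 0.076]
tool_rot: [-90.0, -0.1, 8.4]
force: [-0.1, -0.2, -5.9]
grip_width: 0.0116
t 53.3 pos [0.5191 0.0911 0.076 ] rot [-89.98  -0.11   8.43] F [-0.1 -0.2 -5.9] w 0.0116
```

View pics/w24.png

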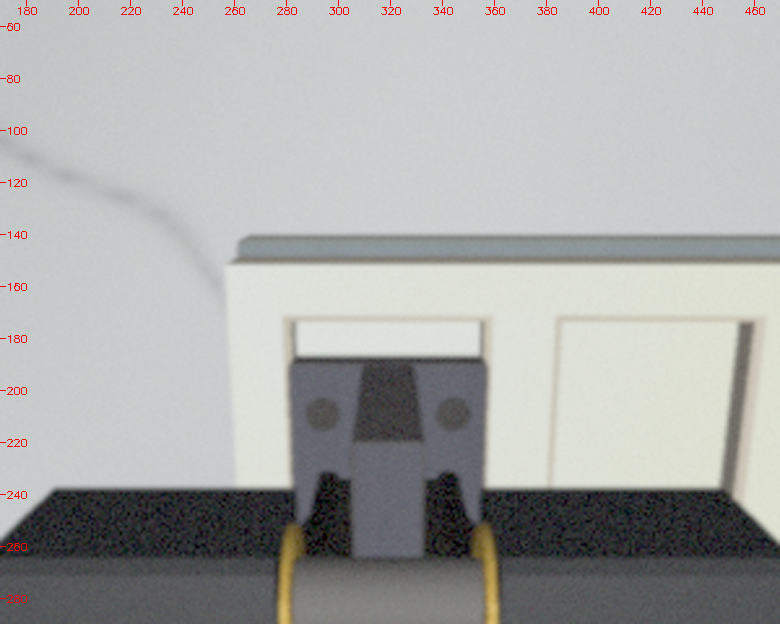

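```bash
python3 -m pendant '[-0.025,0,0,0,0,0,5, 0,0,-0.15,0,0,0,5, 0,0,-0.15,0,0,0,5, 0,0,-0.15,0,0,0,5, 0,0,-0.1,0,0,0,5, 0,0,-0.1,0,0,0,5, 0,0,0,0,0,0,5, 0,0,0,0,0,0,5]'
```

```text
time_s: 54.35
tool_pos: [0.5174, 0.0909, 0.0491]
tool_rot: [-90.0, -0.0, 8.4]
force: [-0.2, -0.7, -5.2]
grip_width: 0.0114
```

```bash
python3 -m pendant '[0,0,-0.04,0,0,0,5, 0,0,-0.04,0,0,0,5, 0,0,0,0,0,0,5]'
```

```text
time_s: 54.72
tool_pos: [0.5176, 0.0909, 0.0472]
tool_rot: [-90.0, -0.0, 8.4]
force: [-4.0, -0.7, 5.9]
grip_width: 0.0118
```

```bash
python3 -m pendant '[0,0,0,0,0,0,40, 0,0,0,0,0,0,40, 0,0,0.4,0,0,0,40, 0,0,0.9,0,0,0,40, 0,0,0.9,0,0,0,40, 0,0,0.9,0,0,0,40, 0,0.4,0.9,0,0,0,40, -0.1,0.7,0.6,0,0,0,40, -0.1,0.9,0,0,0,0,40, -0.2,0.9,0,0,0,0,40]'; python3 -m pendant '[-0.2,0.9,0,0,0,0,40, -0.1,0.9,0,0,0,0,40, 0,0.4,0,0,0,0,40, 0,0,0,0,0,0,40, 0,0,0,0,0,0,40]';python3 -c "
from h import *
st();c=cam('wrist');crop(c,0,0,640,400,1.25,'w25.png',.7);c=cam('side');crop(c,215,80,220,300,2,'s25.png',.7)"
```

```text
time_s: 55.98
tool_pos: [0.5017, 0.2079, 0.2317]
tool_rot: [-90.0, -0.2, 8.4]
force: [0.9, -0.0, -1.6]
grip_width: 0.0397
time_s: 56.6
tool_pos: [0.4901, 0.2929, 0.2299]
tool_rot: [-90.1, -0.0, 8.3]
force: [-0.3, 0.1, -0.8]
grip_width: 0.04
t 56.6 pos [0.4901 0.2929 0.2299] rot [-9.006e+01 -2.000e-02  8.300e+00] F [-0.3  0.1 -0.8] w 0.04
```

View pics/w25.png

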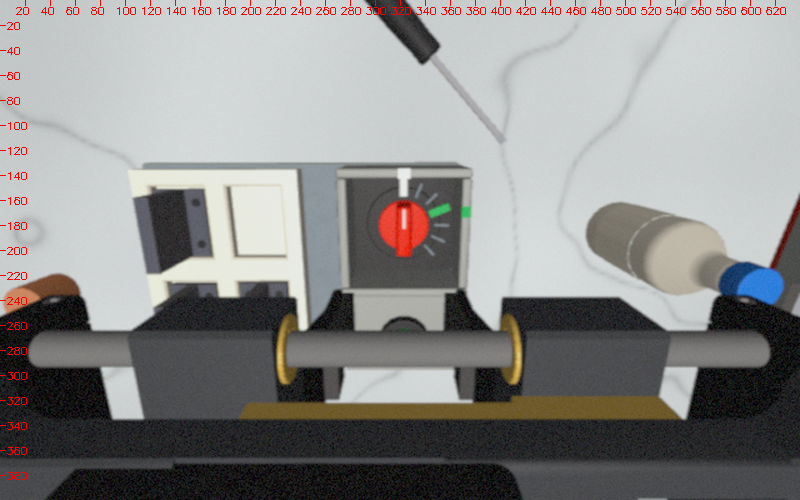

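View pics/s25.png

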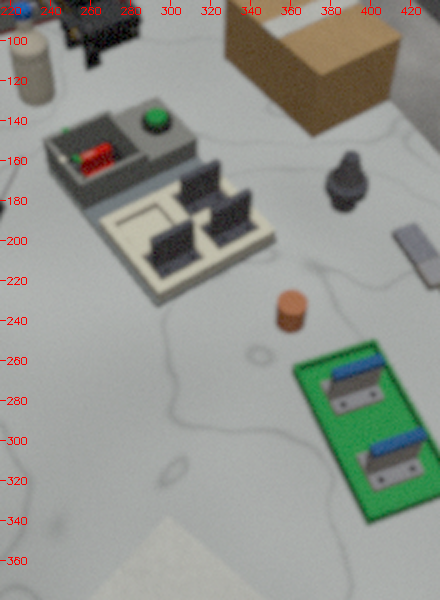

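```bash
python3 -m pendant '[0,0.1,-0.7,0,0,0,40, 0,0,-0.8,0,0,0,40, 0,0,-0.8,0,0,0,40, 0,0,-0.6,0,0,0,40, 0,0,-0.1,0,0,0,40, 0,0,0,0,0,0,40, 0,0,0,0,0,0,40]'; python3 -c "
from h import *
st();c=cam('wrist');crop(c,200,110,240,180,3.3,'w26.png',.6)"
```

```text
time_s: 57.58
tool_pos: [0.4902, 0.2992, 0.1112]
tool_rot: [-89.9, -0.1, 8.4]
force: [-0.9, -0.2, -0.7]
grip_width: 0.0399
t 57.58 pos [0.4902 0.2992 0.1112] rot [-89.94  -0.13   8.42] F [-0.9 -0.2 -0.7] w 0.0399
```

View pics/w26.png

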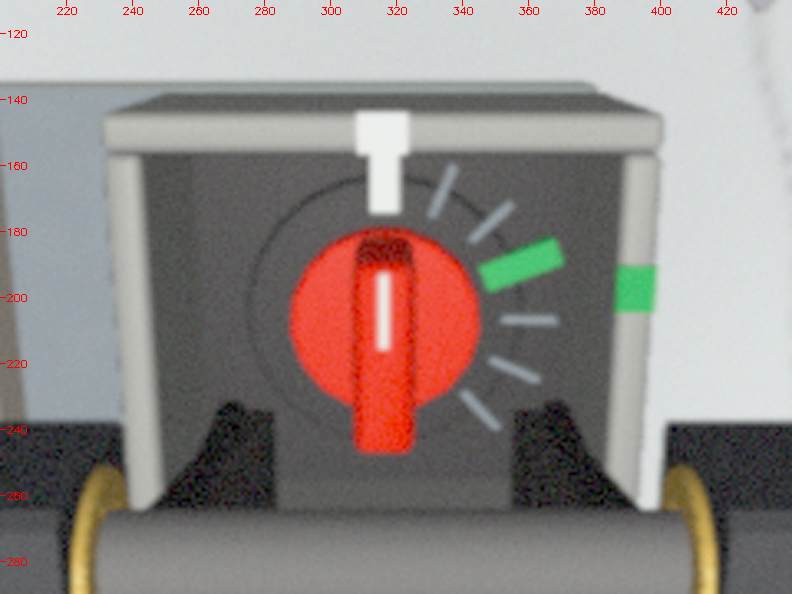

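```bash
python3 -c "
from h import *
c=cam('wrist');print(ray(c,316.4,219,.056),ray(c,316.4,206.5,.026))"; python3 -m pendant '[0,-0.04,-0.4,0,0,0,40, 0,0,-0.5,0,0,0,40, 0,0,-0.5,0,0,0,40, 0,0,-0.4,0,0,0,40, 0,0,-0.2,0,0,0,40, 0,0,0,0,0,0,40, 0,0,0,0,0,0,40]'; python3 -c "
from h import *
st();c=cam('wrist');crop(c,200,150,240,180,3.3,'w27.png',.6)"
```

```text
[0.49095756 0.29870846 0.056     ] [0.49029668 0.29842135 0.026     ]
time_s: 58.55
tool_pos: [0.4897, 0.2976, 0.0304]
tool_rot: [-90.0, -0.1, 8.4]
force: [-0.5, 0.1, 0.0]
grip_width: 0.0398
t 58.55 pos [0.4897 0.2976 0.0304] rot [-8.996e+01 -7.000e-02  8.440e+00] F [-0.5  0.1  0. ] w 0.0398
```

View pics/w27.png

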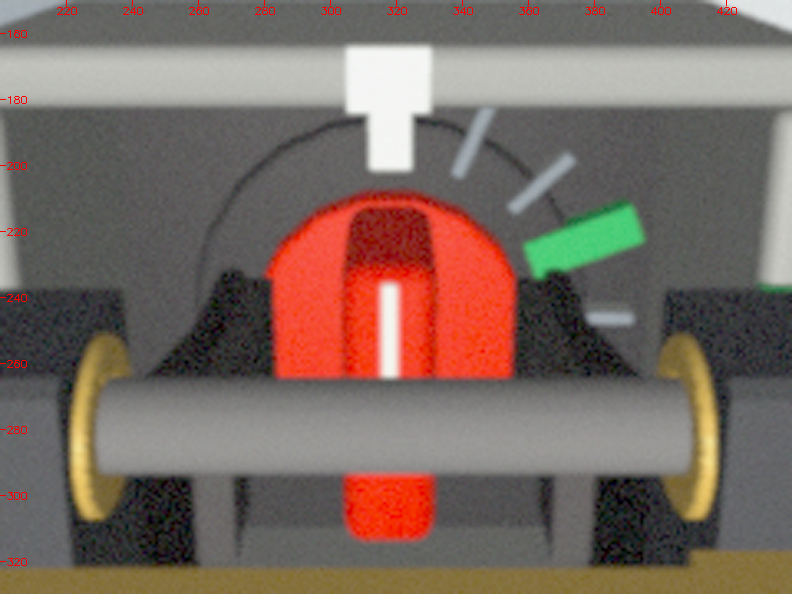

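```bash
python3 -m pendant '[0.02,0,0,0,0,0,40, 0,0,0,0,0,0,10, 0,0,0,0,0,0,10, 0,0,0,0,0,0,10, 0,0,0,0,0,0,10]' 30; python3 -m pendant '[0,0,0,0,0,-0.6,10, 0,0,0,0,0,-0.7,10, 0,0,0,0,0,-0.7,10, 0,0,0,0,0,-0.7,10, 0,0,0,0,0,-0.7,10, 0,0,0,0,0,-0.7,10, 0,0,0,0,0,-0.7,10, 0,0,0,0,0,-0.7,10, 0,0,0,0,0,-0.7,10, 0,0,0,0,0,-0.6,10]';python3 -m pendant '[0,0,0,0,0,0,10, 0,0,0,0,0,0,10, 0,0,0,0,0,0,10]'; python3 -c "
from h import *
o=st();print(o['wrist_torque']);c=cam('wrist');crop(c,200,150,240,180,3.3,'w28.png',.6)"
```

```text
time_s: 59.22
tool_pos: [0.4901, 0.297, 0.0298]
tool_rot: [-90.0, 0.0, 8.4]
force: [0.2, -0.0, -0.1]
grip_width: 0.0138
time_s: 60.48
tool_pos: [0.4908, 0.2986, 0.0298]
tool_rot: [-89.8, 0.0, -59.7]
force: [2.5, 3.2, -3.4]
grip_width: 0.0139
time_s: 60.85
tool_pos: [0.4908, 0.2986, 0.0298]
tool_rot: [-89.8, 0.0, -59.4]
force: [3.6, 4.7, -5.7]
grip_width: 0.0138
t 60.85 pos [0.4908 0.2986 0.0298] rot [-8.983e+01  4.000e-02 -5.941e+01] F [ 3.6  4.7 -5.7] w 0.0138
[ 0.8570795  -0.82195287 -0.07908754]
```

View pics/w28.png

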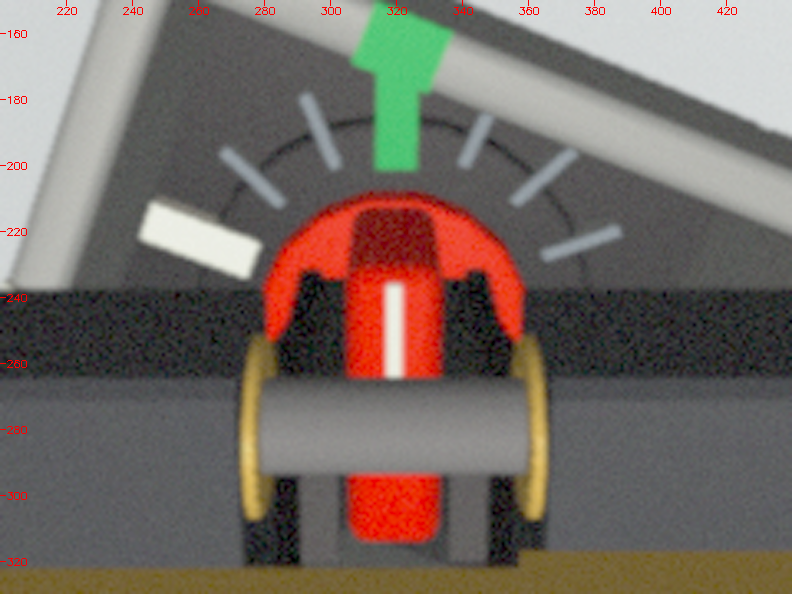

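```bash
python3 -m pendant '[0,0,0,0,0,-0.1,10, 0,0,0,0,0,0,10, 0,0,0,0,0,0,10]'; python3 -m pendant '[0,0,0,0,0,0,40, 0,0,0,0,0,0,40, 0,0,0.4,0,0,0,40, 0,0,0.9,0,0,0,40, 0,0,0.9,0,0,0,40, 0,0,0.9,0,0,0,40, 0,0,0.3,0,0,0,40, 0,0,0,0,0,0,40, 0,0,0,0,0,0,40]'; python3 -c "
from h import *
o=st();c=cam('wrist');crop(c,250,90,200,150,4,'w29.png',.6)"
```

```text
time_s: 61.28
tool_pos: [0.4909, 0.2987, 0.0298]
tool_rot: [-89.8, 0.0, -60.4]
force: [4.8, 4.3, -4.7]
grip_width: 0.0139
time_s: 62.4
tool_pos: [0.4892, 0.2967, 0.1643]
tool_rot: [-90.1, -0.0, -60.6]
force: [-0.5, -0.6, -1.0]
grip_width: 0.0403
t 62.4 pos [0.4892 0.2967 0.1643] rot [-9.014e+01 -2.000e-02 -6.055e+01] F [-0.5 -0.6 -1. ] w 0.0403
```

View pics/w29.png

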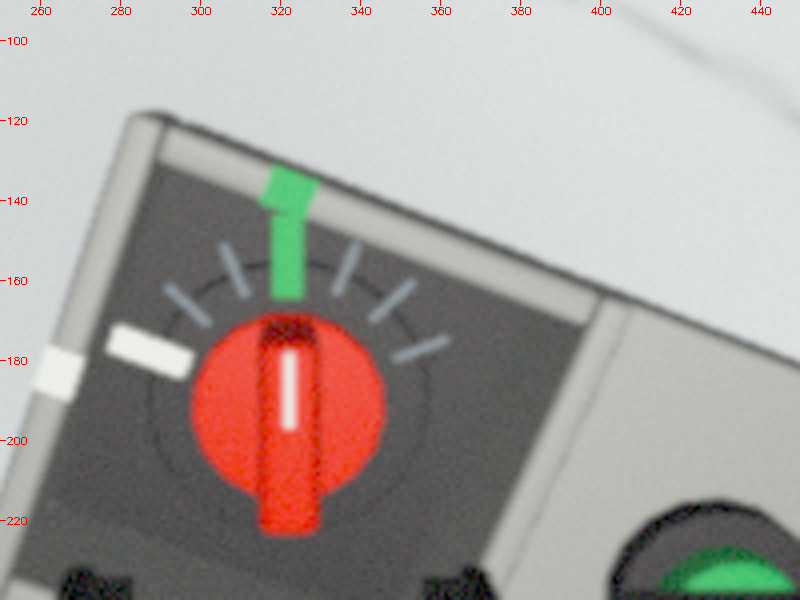

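```bash
python3 -m pendant '[0.7,0.1,0,0,0,0,0, 0.8,0.1,0,0,0,0,0, 0.8,0.1,0,0,0,0,0, 0.3,0.12,-0.3,0,0,0,0, 0,0,-0.6,0,0,0,0, 0,0,-0.5,0,0,0,0, 0,0,0,0,0,0,0, 0,0,0,0,0,0,0]'; python3 -c "
from h import *
o=st();
c=cam('side');crop(c,255,90,100,75,8,'s30.png',.6);print(proj(c,o['tool_pos']))
c=cam('top');crop(c,215,160,125,92,6.4,'t30.png',.6);print(proj(c,o['tool_pos']))"
```

```text
time_s: 63.45
tool_pos: [0.594, 0.3143, 0.1103]
tool_rot: [-90.0, 0.0, -60.5]
force: [-0.1, -0.6, -0.4]
grip_width: 0.0002
t 63.45 pos [0.594  0.3143 0.1103] rot [-89.96   0.   -60.55] F [-0.1 -0.6 -0.4] w 0.0002
[291.29184718 125.89642562]
[236.79096794 185.37853746]
```

View pics/s30.png

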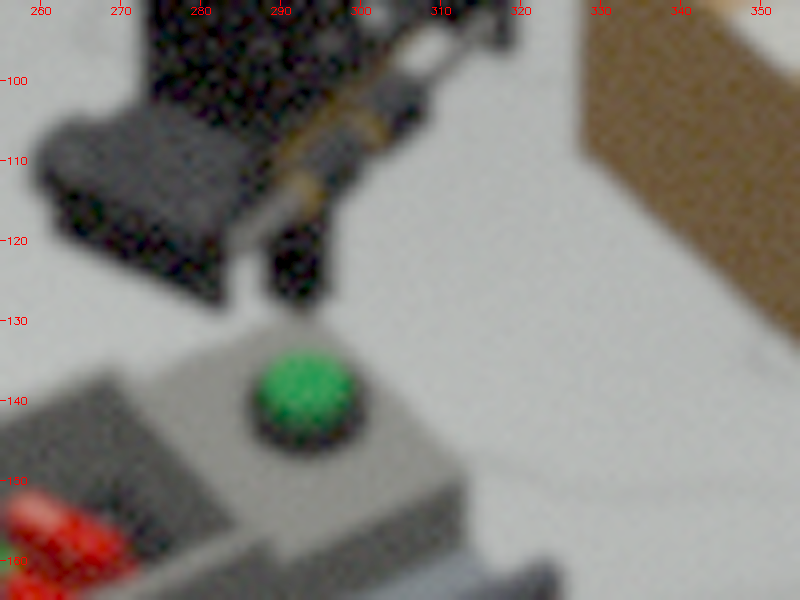

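```bash
python3 -c "
from h import *
s=cam('side');t=cam('top')
for z in (.05,.06,.07,.08): print(z,proj(s,(.594,.313,z)),ray(s,293.5,137.5,z),ray(t,240.3,187.8,z))"
```

```text
0.05 [292.28027465 141.6402436 ] [0.60465186 0.32789258 0.05      ] [0.59740381 0.31691096 0.05      ]
0.06 [292.15002222 139.15017295] [0.6005194  0.31779454 0.06      ] [0.59570018 0.31471855 0.06      ]
0.07 [292.01825145 136.6310757 ] [0.59638694 0.30769649 0.07      ] [0.59399655 0.31252615 0.07      ]
0.08 [291.88493564 134.08244135] [0.59225448 0.29759845 0.08      ] [0.59229291 0.31033374 0.08      ]
```

```bash
python3 -m pendant '[0.02,-0.02,-0.4,0,0,0,0, 0,0,-0.4,0,0,0,0, 0,0,-0.12,0,0,0,0, 0,0,0,0,0,0,0, 0,0,0,0,0,0,0]'; python3 -m pendant '[0,0,-0.1,0,0,0,0, 0,0,0,0,0,0,0]'; python3 -m pendant '[0,0,-0.1,0,0,0,0, 0,0,0,0,0,0,0]'
```

```text
time_s: 64.28
tool_pos: [0.5949, 0.3133, 0.0734]
tool_rot: [-90.0, 0.0, -60.6]
force: [-1.0, -0.7, 2.3]
grip_width: 0.0003
time_s: 64.53
tool_pos: [0.5954, 0.3135, 0.0695]
tool_rot: [-89.9, -0.0, -60.6]
force: [-0.3, -0.5, 4.6]
grip_width: 0.0006
time_s: 64.78
tool_pos: [0.5955, 0.3136, 0.0683]
tool_rot: [-89.9, 0.0, -60.6]
force: [-5.5, -2.7, 16.8]
grip_width: 0.0006
```

```bash
python3 -m pendant '[0,0,0,0,0,0,0, 0,0,0.3,0,0,0,0, 0,0,0.6,0,0,0,0, 0,0,0.9,0,0,0,0, 0,0,0.9,0,0,0,0, 0.2,-0.3,0.9,0,0,0,0, 0.3,-0.9,0.3,0,0,0,0, 0.3,-0.9,0,0,0,0,0, 0,-0.9,0,0,0,0,0, 0,-0.9,0,0,0,0,0]'; python3 -m pendant '[0,-0.9,0,0,0,0.5,0, 0,-0.9,0,0,0,0.5,0, 0,-0.5,0,0,0,0.5,0, 0,0,0,0,0,0,0, 0,0,0,0,0,0,0]'; python3 -c "
from h import *
st();c=cam('side');crop(c,215,80,220,260,2.3,'s31.png',.7);crop(c,215,100,140,115,5.2,'s32.png',.7)
c=cam('top');crop(c,150,150,310,110,2.5,'t31.png',.6)"
```

```text
time_s: 66.03
tool_pos: [0.6268, 0.1561, 0.2204]
tool_rot: [-90.0, 0.0, -60.6]
force: [-0.4, -0.4, -0.6]
grip_width: 0.0005
time_s: 66.65
tool_pos: [0.6267, 0.0669, 0.2207]
tool_rot: [-90.0, 0.1, -45.6]
force: [0.3, -0.2, -0.4]
grip_width: 0.0004
t 66.65 pos [0.6267 0.0669 0.2207] rot [-8.997e+01  5.000e-02 -4.556e+01] F [ 0.3 -0.2 -0.4] w 0.0004
```

View pics/s31.png

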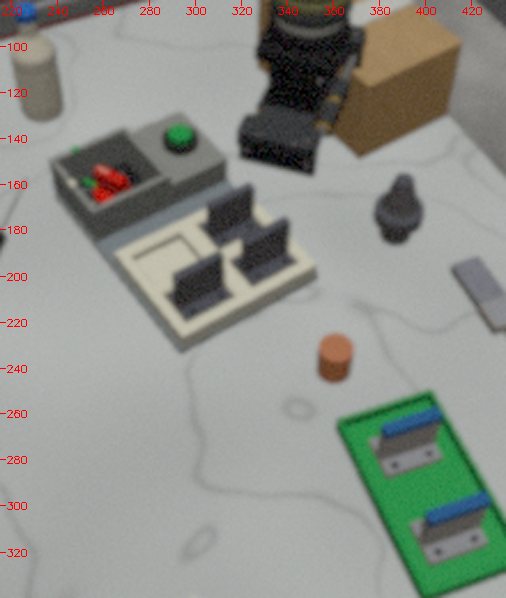

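View pics/s32.png

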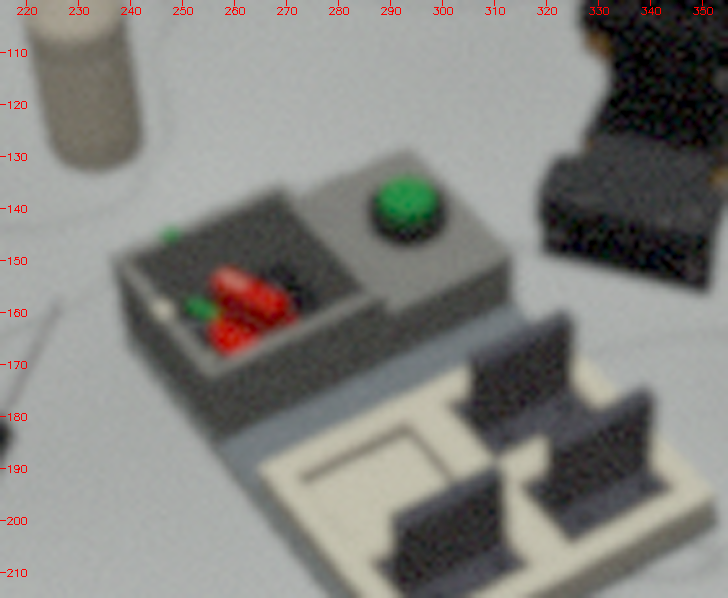

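View pics/t31.png

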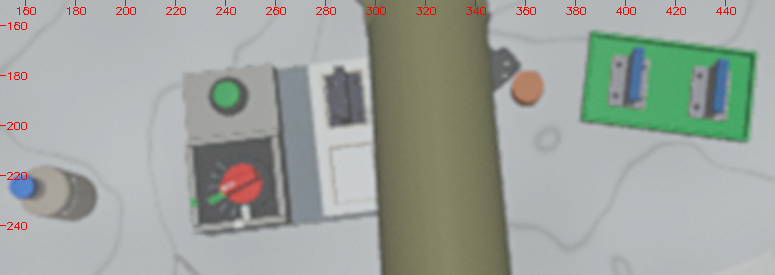

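```bash
python3 -c "
from cell import env
print(env.sign_off())"
```

```text
the job is handed in; nothing more can be done
None
```

The changeover is done and handed in at about 67 s of the 210 s allowed, in the order asked; `sign_off` gave no verdict.

- **Dial to off:** before touching any bracket I turned the dial back until it met the stop, and a wrist picture showed the pointer on the white mark.
- **Brackets:** both blue-banded brackets went into the green tray. The three dark brackets I found on the bench went into slots 4, 3 and 1. Each was lowered until it touched the floor at the height expected for a fully seated foot. Slot 2 is empty because there was no fourth dark bracket.
- **Green mark:** after the brackets were in, I turned the dial about 69°, and a wrist picture showed the pointer on the green mark.
- **Start button:** I pressed it until the force jumped from about 5 N to 17 N, which means it bottomed out, then let it go. The arm then moved clear and touched nothing.

In the last side and top pictures all five brackets stand where they should, the bottle is upright, the button is out and the dial is at green. In the top picture the arm hid slots 1 and 3, so those two rest on the side picture and the lowering heights.

The wrist and top cameras disagreed by up to about 6 mm on the dial and about 3 mm on the slots. I corrected this with close-up wrist pictures. I saw no slip of the grip and no bracket knocked aside.

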